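# Lay out a brass shaft and knob blanks for lacquering

## Robot

A 6-joint arm with a two-finger parallel gripper is mounted at the origin on the work surface. World frame = base frame: x ahead of the robot, y to its left, z up, the work surface at z = 0. Lengths are in mm, angles in degrees, forces in N, time in s.
With the tool pointing down it reaches from about 300 to 850 mm from the base axis. Payload 4.2 kg.
Tool frame: the origin (TCP) lies midway between the tips of the shut fingers; the grasp point (between the pads) lies env.hold_point_z behind it (env.hold_point_z is the distance from the TCP to the grasp point, in mm); z points along the fingers, y is the line along which they close (so a half turn about z gives the same grasp; the last joint's range is limited). The gripper opens to 91 mm and grips with 3 to 60 N. Pads are 32 mm wide; open, the fingers measure 118 mm over their backs; the gripper's body (76 mm by 178 mm) begins 60 mm behind the grasp point.
Start: joints at [66.177, 18.312, 89.639, -0, 72.044, -1.146], TCP at [221.693, 530.561, 213.976] pointing down, gripper open.
Joint ranges: [-177.97, 177.97], [-48.28, 115.42], [12.27, 149.76], [-77.06, 257.06], [2.81, 150.46], [-146.56, 146.56]. Speed limits (degrees/s): [147.25, 147.25, 180, 180, 180, 180].

## Interface

Orientations are given as [roll, pitch, yaw] about the fixed x, y, z axes, in that order (R = Rz(yaw) Ry(pitch) Rx(roll)).
In Python, from workcell import env, viewer, spotter gives the robot as it stands.
- The arm moves only by the tool apply_moves, never from a script. Its arguments are lists of equal length, an entry for each row: "delta_pos": the shift along the world's x, y, z normalised to -1 to 1, where 1 is 120 mm, a list of three; "rot": the turn, a rotation vector about the world's x, y, z normalised to -1 to 1, where 1 is 1.5 rad, a list of three; "hand": the opening, from 0 (shut) to 1 (fully open). A call has 1 to 10 rows; each row is the pose to reach, as a shift and turn from the pose commanded when the call began; what a row does not reach only later rows make up. A row lasts 1/12 s, in which the tool goes at most 41.7 mm and 7.16 degrees, less where a joint would pass 70% of its speed; a pose out of reach is approached as far as the arm can. A call with a number of a shift or a turn outside -1 to 1 is refused whole. A call with a gripper value outside its range is refused whole. The fingers move at their own pace and stop on an object; "newtons" is the grip in N (left out, the last holds). Time passes only in rows, so rows that repeat a pose let the fingers close. It gives the time, the measured TCP pose, the force, the opening and the grip force at its end, in the units of the state.
- env.state(): the state, without advancing time (a new reading comes with each control period).
- viewer.grab_frame(name): name is "scene" or "top" or "wrist"; returns a dict with "pixels" (480x640x3 uint8, red, green, blue), "camera_matrix" (3x3 intrinsics, pixels), "k1" (the pictures are not rectified: a ray, as slopes to the right and down, at radius r is drawn at 1 + k1 r^2 times it, then the intrinsics apply), "R" (3x3) and "t" (3): a world point X has camera coordinates R X + t; the wrist camera has in their place "mount" (4x4, takes a point from camera to tool coordinates, whose origin is the TCP and whose axes are the flange's). Camera axes: x right, y down, z forward; pixel columns grow to the right and rows downward; lengths in mm; the calibration is good to about 2 mm. A picture is of the moment at which its call begins: read the wrist's pose just before it. There is no depth.
- env.job_done(): hands the job in; it is judged then, once.
Trained networks look in a picture, given as the dict that the camera call returned (one of the last four; its "shot" number tells which), for a name from the list of things; names that differ only in an ending like _2 or _b are one class to them, and where a whole thing is asked for, a point or a joint stands for the part that bears it (a point fixed in the world has none). Each returns a list of dicts, best first, with "score" (0 to 1); they miss things now and then, are a little off and sometimes report something else, mostly with a low value. They report only what shows in the picture. A call takes as long as a camera call. They do not tell look-alikes from the thing itself.
- spotter.trace(picture, query): "mask" (480x640 bool, what is visible of it) and "box" ([centre column, centre row, width, height] in pixels, round what is visible of it).
- spotter.landmark_of(picture, query): "position" ([column, row] in pixels: a listed point, or the origin of a listed thing).
The state is a dict: "time_s": time; "qpos": joint angles; "qvel": joint speeds; "effort": joint torques, N m; "ee_pos": TCP position; "ee_rot": TCP orientation; "force": force on the tool from outside, world axes, zero at the start; "torque": the same for the moment, N m; "gripper_width": finger opening in mm; "gripper_force": force on a finger pad.
Only numpy, scipy, OpenCV 4.12 (cv2) and the standard library are available. Lean on these libraries where they do the work, as an engineer would, in place of code of your own. Each camera call takes 0.05 s, during which the arm holds its last target. There are 200 camera calls.

## Task

Get the parts for this radio's controls ready for lacquering: draw the long brass rod right out of the copper stock tube, hand over hand past the slotted steady, and lay it level in the two V notches of the wooden rest with its middle about midway between them; and balance every plain dark brown knob blank that is there (not the finished knob with the brass cap) flat on top of a wooden dome, one to a dome. Once all of that is in place and not before, push the lamp switch lever over to turn on the drying lamp. If something slips or gets knocked off, put it back, and leave everything else on the bench where it stands.

Things in the scene. Friction and masses are not known exactly. Their poses are not given: they have to be found in the camera images.
- stock_rack: Fixed level copper stock tube clamped along a dark wooden beam (60 mm wide, 36 mm high). Origin on the bench below the tube's open mouth; x points out of the mouth, the way the rod comes out; z up. Tube 27 mm across, from x = 0 back to -320 mm, axis 50 mm above the bench; bore 16 mm wide, its floor 42 mm above the bench.
- steady_slot (a point): Fixed slotted steady in line with the tube: this point is 140 mm out from the mouth, 50 mm above the bench, axes as the tube's. Foot 20 mm thick, 64 mm wide, 32 mm high; two brass prongs 16 mm thick, to 78 mm high, 24 mm clear between. The rod slides between the prongs, fingers round it do not pass; the slot is open at the top, to lift a drawn rod out.
- rod_center (a point): Middle of the loose round brass rod, 12 mm in diameter, 344 mm long with rounded ends, 160 g (varies); the point lies on its axis. Its x axis runs along the rod to the end that sticks out of the tube at the start (45 to 70 mm out, axis 48 mm above the bench). It rolls little.
- rod_tail (a point): The inner end of the rod on its axis, 172 mm from the middle in the rod's -x direction.
- rest_seat (a point): Where the rod's middle belongs on the fixed wooden rest: on the axis of a rod lying in the notches, midway between the two notched uprights, 48.5 mm above the bench. Its x axis runs along the rest (either way round will do for the rod). The uprights, 12 mm thick, stand 90 mm to each side along x; each has a V notch with 45 degree faces, bottom 40 mm above the bench, 42 mm wide at the top at 61 mm; between them the base is 50 mm wide and 12 mm high.
- dome1_top (a point): Topmost point of a fixed pale wooden dome 40 mm above the bench: a half ball of radius 30 mm on a green foot 10 mm high and 60 mm across; z up.
- dome2_top (a point): Topmost point of a fixed pale wooden dome 40 mm above the bench: a half ball of radius 30 mm on a green foot 10 mm high and 60 mm across; z up.
- dome3_top (a point): Topmost point of a fixed pale wooden dome 40 mm above the bench: a half ball of radius 30 mm on a green foot 10 mm high and 60 mm across; z up.
- dome4_top (a point): Topmost point of a fixed pale wooden dome 40 mm above the bench: a half ball of radius 30 mm on a green foot 10 mm high and 60 mm across; z up.
- blank1_center (a point): Centre of a loose dark brown knob blank, a fluted disc 42 mm in diameter and 16 mm thick, about 30 g, the same on both faces; z is the disc's axis. Balanced on a dome its centre is 48 mm above the bench. Lies flat on the bench at the start; may be absent; knocked off a dome it may end up tilted or on its rim.
- blank2_center (a point): Centre of a loose dark brown knob blank, a fluted disc 42 mm in diameter and 16 mm thick, about 30 g, the same on both faces; z is the disc's axis. Balanced on a dome its centre is 48 mm above the bench. Lies flat on the bench at the start; may be absent; knocked off a dome it may end up tilted or on its rim.
- blank3_center (a point): Centre of a loose dark brown knob blank, a fluted disc 42 mm in diameter and 16 mm thick, about 30 g, the same on both faces; z is the disc's axis. Balanced on a dome its centre is 48 mm above the bench. Lies flat on the bench at the start; may be absent; knocked off a dome it may end up tilted or on its rim.
- blank4_center (a point): Centre of a loose dark brown knob blank, a fluted disc 42 mm in diameter and 16 mm thick, about 30 g, the same on both faces; z is the disc's axis. Balanced on a dome its centre is 48 mm above the bench. Lies flat on the bench at the start; may be absent; knocked off a dome it may end up tilted or on its rim.
- brown_knob: Loose finished knob, dark brown with a brass cap, 38 mm across and 36 mm high, origin at the centre of its underside: to be left where it stands.
- lamp_switch_base: Fixed lamp switch: brown block 70 x 50 x 25 mm, origin at the centre of its underside; x is the direction in which the lever is to be pushed, z up. The lever pivots about y, 22 mm above the origin, 80 mm from the centre of its red ball (26 mm across); it leans 0.5 rad to -x when off, 0.5 rad to +x when on, and stays where left; about 1 N at the ball moves it.
- lamp_switch (a joint): Lever angle: 0 rad off (leaning to its base's -x), grows to 1.0 rad fully on.
Mind the look-alikes: they are no part of the job. Leave any green or red look-alike of the part that bears blank4_center alone.

How it is judged:
By the outcome, as a careful person would: the job done as asked, in the order asked, and still so for the second after the job is handed in, with the robot touching nothing.
Of blank1, blank2, blank3, blank4 only 3 to 4 are there at a start; the rules pass over those that are not, and their reading is None.
At some moment in a run one of blank1, blank2, blank3, blank4 may be knocked a few centimetres aside while the robot is not near it.
Once in a run the grip may slacken for a moment while it holds something.
It also fails if it takes over 210 s, if anything falls off the work surface, if the arm or the gripper's body presses on something with over 40 N, if the wrist force passes 120 N, or if a joint passes its speed limit or range.

## Working session

There is one attempt and no reset: what is moved stays moved. The work goes in short steps, Python scripts to look and compute and a tool call to move; the robot and the scene stay as the last step left them, time stands still between calls to the robot, and variables do not carry over. Pictures are saved under pics/ and viewed, at most 14 in all, crops included, and the job is handed in when it is done.

Besides the shell and the picture viewer there is one more tool, called after ">>>" as a command line: name --argument value ..., lists and objects as JSON in quotes. apply_moves: Moves the arm, as the interface text tells. Its arguments: {"type":"object","properties":{"delta_pos":{"type":"array"},"rot":{"type":"array"},"hand":{"type":"array"},"newtons":{"type":"number"}},"required":["delta_pos","rot","hand"]}

```bash
ls; mkdir -p pics
cat > h.py <<'E'
import numpy as np, cv2
from workcell import env, viewer, spotter
from scipy.spatial.transform import Rotation as Ro
def grab(n):
    st=env.state(); p=viewer.grab_frame(n)
    if n=="wrist":
        M=np.array(p["mount"]); T=np.eye(4); T[:3,3]=st["ee_pos"]
        T[:3,:3]=Ro.from_euler("xyz",st["ee_rot"],degrees=True).as_matrix()
        W=T@M; p["C"]=W[:3,3]; p["Rw"]=W[:3,:3]
    else:
        R=np.array(p["R"]);t=np.array(p["t"]).ravel(); p["C"]=-R.T@t; p["Rw"]=R.T
    return p
def save(p,f): cv2.imwrite("pics/"+f,np.ascontiguousarray(p["pixels"][:,:,::-1]))
def ray(p,uv):
    K=np.array(p["camera_matrix"]); k=p["k1"]
    q=cv2.undistortPoints(np.array([[uv]],float),K,np.array([k,0,0,0.]))[0,0]
    return p["Rw"]@np.array([q[0],q[1],1])
def atz(p,uv,z):
    d=ray(p,uv); return p["C"]+d*(z-p["C"][2])/d[2]
def proj(p,X):
    c=p["Rw"].T@(np.array(X,float)-p["C"]); s=c[:2]/c[2]; s=s*(1+p["k1"]*(s@s))
    return (np.array(p["camera_matrix"])@np.r_[s,1])[:2]
def lm(p,q,z,n=6,mn=.3):
    for r in spotter.landmark_of(p,q)[:n]:
        if r["score"]>mn: print(q,round(r["score"],2),np.round(r["position"]),np.round(atz(p,r["position"],z),1))
E
python3 - <<'E'
from h import *
print(env.state(), env.hold_point_z)
for n in("top","scene"):
    p=grab(n); save(p,n+"0.png"); print(n,p["C"].round(),p["k1"])
    for q,z in [("stock_rack",0),("steady_slot",50),("rod_center",48),("rod_tail",48),("rest_seat",48.5),("dome1_top",40),("blank1_center",8),("brown_knob",0),("lamp_switch_base",0)]: lm(p,q,z)
E
```

```text
pics
{'time_s': 0.0, 'qpos': array([ 6.61770486e+01,  1.83512529e+01,  8.97059426e+01, -3.06689228e-03,
        7.20414448e+01, -1.14824732e+00]), 'qvel': array([ 0.05885817,  0.03661219, -0.00315106, -0.00583635,  0.05174437,
        0.0720055 ]), 'effort': array([-1.02362553e-04, -4.12464809e+01, -2.31967485e+01,  7.27194850e-02,
        4.59026895e-02, -1.38185292e-04]), 'ee_pos': array([221.50076073, 530.0943462 , 213.12729064]), 'ee_rot': array([-1.79901321e+02,  9.38567419e-04,  1.57326245e+02]), 'force': array([1.18864259, 0.34610645, 0.69749914]), 'torque': array([0.07823739, 0.02266146, 0.04591962]), 'gripper_force': 0.0, 'gripper_width': 91.26026632709998} 18.8
top [ 338.  -41. 1347.] -0.1264471616668176
stock_rack 0.98 [292. 206.] [620.7   8.5   0. ]
steady_slot 0.63 [227. 194.] [639.9 146.7  50. ]
rest_seat 0.94 [209. 240.] [538.7 183.4  48.5]
dome1_top 0.97 [324. 279.] [453.7 -60.1  40. ]
brown_knob 0.61 [492. 214.] [ 598.7 -441.4    0. ]
lamp_switch_base 0.79 [491. 258.] [ 499.9 -434.1    0. ]
lamp_switch_base 0.37 [489. 214.] [ 599.2 -435.5    0. ]
scene [1133.  438.  976.] -0.023586358369007573
stock_rack 0.87 [310. 313.] [640.6  -3.9   0. ]
steady_slot 0.79 [375. 342.] [644.2 146.9  50. ]
steady_slot 0.34 [296. 229.] [ 524.1 -133.1   50. ]
rod_center 0.4 [371. 341.] [646.7 139.8  48. ]
rest_seat 0.91 [421. 305.] [527.4 169.5  48.5]
dome1_top 0.63 [342. 225.] [450.7 -69.2  40. ]
brown_knob 0.76 [170. 204.] [ 601.6 -437.     0. ]
lamp_switch_base 0.73 [206. 180.] [ 498.5 -427.7    0. ]
```

View pics/top0.png

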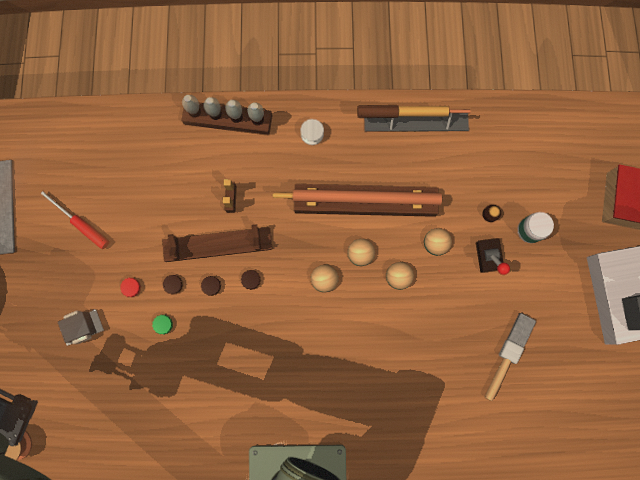

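View pics/scene0.png

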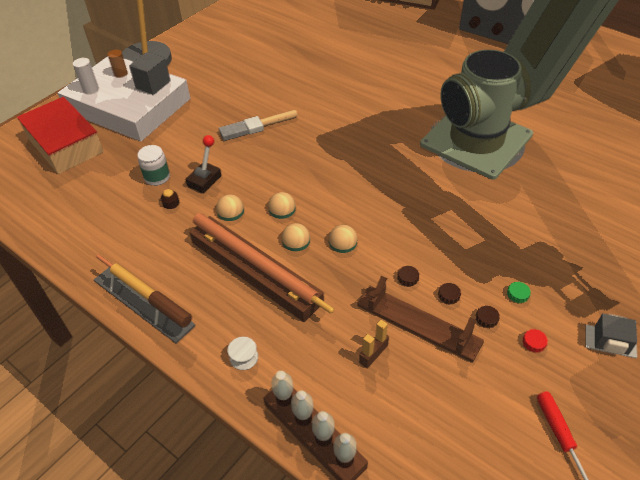

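Candidates in the top view are the three dark brown blanks at (173,284), (211,285) and (251,280). The red disc (131,287), green disc (163,324) and capped knob (492,214) are look-alikes to leave alone. The tube mouth is at (294,196) with the rod tip at (273,195), the steady is at (229,195) and the rest at (217,244). The domes are at (324,279), (361,252), (400,275) and (438,241), and the switch is at (490,255). Next I move the wrist camera over the mouth.

>>> apply_moves --delta_pos '[[0.7,-0.9,0.4],[0.7,-0.9,0.4],[0.7,-0.9,0.4],[0.7,-0.9,0.4],[0.7,-0.9,0.4]]' --rot '[[0,0,-0.21],[0,0,-0.21],[0,0,-0.21],[0,0,-0.21],[0,0,-0.21]]' --hand '[1,1,1,1,1]'

```text
time_s: 1.42
ee_pos: [308.2, 420.4, 264.1]
ee_rot: [179.8, 0.1, 139.0]
force: [-0.4, 1.6, -0.5]
gripper_width: 91.5
gripper_force: 0.0
```

>>> apply_moves --delta_pos '[[0.7,-0.9,0.4],[0.7,-0.9,0.4],[0.7,-0.9,0.4],[0.7,-0.9,0.4],[0.7,-0.9,0.4]]' --rot '[[0,0,-0.21],[0,0,-0.21],[0,0,-0.21],[0,0,-0.21],[0,0,-0.21]]' --hand '[1,1,1,1,1]'

```text
time_s: 1.83
ee_pos: [392.0, 313.1, 311.4]
ee_rot: [179.8, 0.0, 121.0]
force: [-0.5, 1.1, -0.0]
gripper_width: 91.0
gripper_force: 0.0
```

>>> apply_moves --delta_pos '[[0.7,-0.9,0.4],[0.7,-0.9,0.4],[0.7,-0.9,0.4],[0.7,-0.9,0.4],[0.7,-0.9,0.4]]' --rot '[[0,0,-0.21],[0,0,-0.21],[0,0,-0.21],[0,0,-0.21],[0,0,-0.21]]' --hand '[1,1,1,1,1]'

```text
time_s: 2.25
ee_pos: [475.9, 205.5, 358.5]
ee_rot: [179.9, 0.0, 103.0]
force: [0.3, 0.7, 0.0]
gripper_width: 91.4
gripper_force: 0.0
```

>>> apply_moves --delta_pos '[[0.7,-0.9,0.4],[0.7,-0.9,0.4],[0.7,-0.9,0.4],[0.7,-0.9,0.4],[0.7,-0.9,0.4]]' --rot '[[0,0,-0.21],[0,0,-0.21],[0,0,-0.21],[0,0,-0.21],[0,0,-0.21]]' --hand '[1,1,1,1,1]'

```text
time_s: 2.67
ee_pos: [559.8, 97.9, 405.5]
ee_rot: [180.0, -0.0, 85.0]
force: [-1.1, 0.2, -0.8]
gripper_width: 91.1
gripper_force: 0.0
```

Run:
```python
from h import *
s=env.state();print(s["time_s"],s["ee_pos"],s["ee_rot"],s["qpos"])
p=grab("wrist"); save(p,"w1.png"); print(p["C"],p["Rw"])
for q,z in [("stock_rack",0),("steady_slot",50),("rod_center",48),("rest_seat",48.5),("dome1_top",40),("blank1_center",8)]: lm(p,q,z)
```

```text
2.6667 [559.80459415  97.93767399 405.48773931] [ 1.79951827e+02 -1.60612043e-03  8.50147803e+01] [ 8.76980694e+00  1.47967239e+01  6.78091538e+01 -9.97610868e-03
  9.73469484e+01  1.37537475e+01]
[566.21807658 172.17558652 577.02246151] [[ 9.96222737e-01 -8.38622692e-02 -2.25250443e-02]
 [-8.68341308e-02 -9.61211894e-01 -2.61785271e-01]
 [ 3.02566357e-04  2.62752382e-01 -9.64863252e-01]]
stock_rack 0.84 [372. 244.] [ 6.312e+02 -2.000e-01  0.000e+00]
steady_slot 0.93 [379. 152.] [641.8 143.6  50. ]
rest_seat 0.93 [297. 134.] [534.2 176.8  48.5]
rest_seat 0.61 [238. 136.] [454.2 180.9  48.5]
dome1_top 0.89 [266. 300.] [460.9 -62.5  40. ]
```

View pics/w1.png

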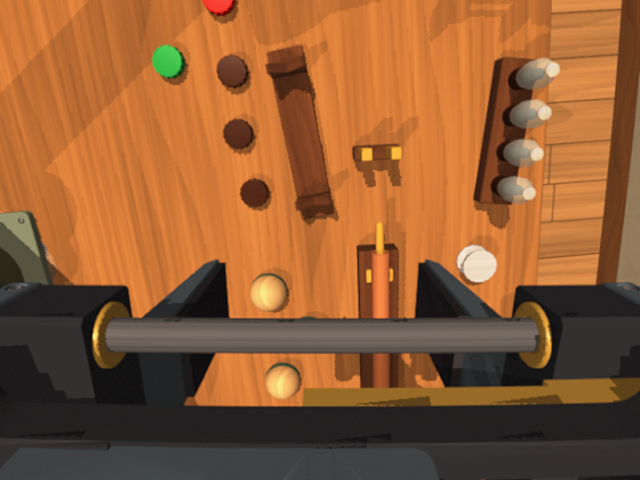

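The wrist view shows the mouth at about (379,250), the rod tip at (380,224), the prongs at (367,152) and (396,152), and the rest running from (287,62) to (317,203). I'll compute those positions.

Run:
```python
from h import *
p=grab("wrist"); t=grab("top")
for q in ["rod_center","stock_rack","lamp_switch_base","brown_knob","blank1_center"]:
  for n,c in(("w",p),("t",t)):
    for r in spotter.trace(c,q)[:7]:
        ys,xs=np.where(r["mask"])
        if r["score"]>.3: print(q,n,round(r["score"],2),np.round(r["box"]),len(xs),[np.round(atz(c,r["box"][:2],8)[:2])])
for l,u,z in [("tip",(380,223),48),("rod",(379.5,245),48),("mouthtop",(380,250),60),("tube380",(382,380),63.5),("prL",(367,154),78),("prR",(396,153),78),("restA",(287,62),60),("restB",(317,203),60)]:
    print(l,atz(p,u,z).round(1))
for l,u,z in [("tip",(273,195),48),("rod",(292,195.5),48),("ttail",(440,199),50),("ball",(503,269),92)]:
    print(l,atz(t,u,z).round(1))
```

```text
stock_rack w 0.64 [380. 266.  52. 241.] 5005 [array([638., -33.])]
stock_rack t 0.95 [367. 200. 151.  27.] 4449 [array([ 632., -160.])]
lamp_switch_base t 0.83 [493. 258.  31.  33.] 802 [array([ 497., -437.])]
brown_knob t 0.6 [493. 213.  17.  19.] 217 [array([ 599., -442.])]
blank1_center w 0.53 [300. 134.  69. 174.] 6010 [array([532., 180.])]
tip [635.6  47.2  48. ]
rod [633.5  14.6  48. ]
mouthtop [632.3  10.8  60. ]
tube380 [ 626.4 -201.5   63.5]
prL [618.8 146.7  78. ]
prR [656.1 145.   78. ]
restA [526.4 267.9  60. ]
restB [548.8  85.4  60. ]
tip [636.3  46.8  48. ]
rod [634.6   5.7  48. ]
ttail [ 623.1 -314.5   50. ]
ball [ 464.7 -431.6   92. ]
```

>>> apply_moves --delta_pos '[[0.31,-0.27,-1],[0.31,-0.27,-1],[0.31,-0.27,-1],[0.31,-0.27,-1],[0.31,-0.27,-1]]' --rot '[[0,0,0.037],[0,0,0.037],[0,0,0.037],[0,0,0.037],[0,0,0.037]]' --hand '[1,1,1,1,1]'

```text
time_s: 4.03
ee_pos: [593.9, 65.7, 283.6]
ee_rot: [-179.6, 0.0, 88.2]
force: [-0.7, -0.3, 1.2]
gripper_width: 91.3
gripper_force: 0.0
```

>>> apply_moves --delta_pos '[[0.31,-0.27,-1],[0.31,-0.27,-1],[0.31,-0.27,-1],[0.31,-0.27,-1],[0.31,-0.27,-1]]' --rot '[[0,0,0],[0,0,0],[0,0,0],[0,0,0],[0,0,0]]' --hand '[1,1,1,1,1]'

```text
time_s: 4.45
ee_pos: [632.2, 34.0, 166.2]
ee_rot: [-179.9, -0.0, 88.3]
force: [0.3, 0.5, 0.7]
gripper_width: 91.2
gripper_force: 0.0
```

Run:
```python
from h import *
s=env.state();print(s["time_s"],s["ee_pos"],s["ee_rot"])
p=grab("wrist"); save(p,"w2.png")
for q,z in [("stock_rack",0),("steady_slot",50),("rod_center",48)]: lm(p,q,z,2)
for X in [(635,32,48),(636,47,48),(633,6,50),(637.5,146,78)]: print(X,proj(p,X))
```

```text
4.45 [632.21052105  34.0221684  166.21697795] [-1.79916601e+02 -2.51153844e-02  8.82741058e+01]
stock_rack 0.9 [326. 253.] [635.4   3.    0. ]
steady_slot 0.96 [327.  82.] [639.5 145.   50. ]
(635, 32, 48) [325.45170184 235.82083536]
(636, 47, 48) [326.20859968 217.14300297]
(633, 6, 50) [323.86311386 267.89926329]
(637.5, 146, 78) [324.81784172  74.9631349 ]
```

View pics/w2.png

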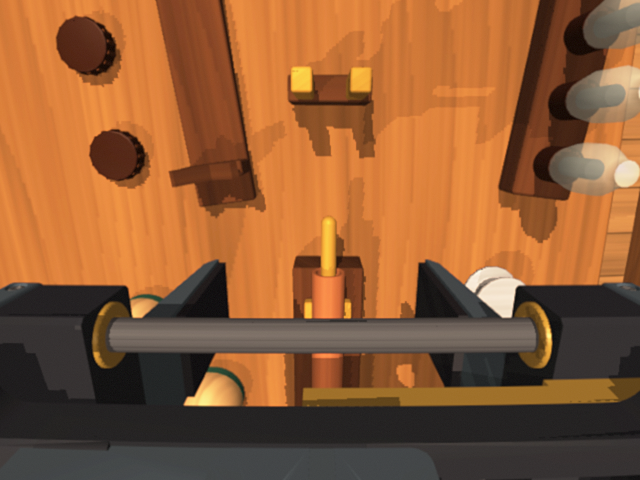

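The rod lies along column 328 with its tip at row 217 and the prong middle at column 331, so I shift +5 mm in x and descend to grasp.

>>> apply_moves --delta_pos '[[0.042,-0.025,-0.25],[0.042,-0.025,-0.5],[0.042,-0.025,-0.75],[0.042,-0.025,-0.75],[0.042,-0.025,-0.75]]' --rot '[[0,0,-0.005],[0,0,-0.005],[0,0,-0.005],[0,0,-0.005],[0,0,-0.005]]' --hand '[1,1,1,1,1]'

```text
time_s: 5.07
ee_pos: [637.1, 31.3, 77.0]
ee_rot: [180.0, -0.0, 87.9]
force: [-0.1, -0.2, -0.2]
gripper_width: 91.1
gripper_force: 0.0
```

>>> apply_moves --delta_pos '[[0,0,-0.2],[0,0,-0.39],[0,0,-0.39],[0,0,-0.39],[0,0,-0.39],[0,0,-0.39],[0,0,-0.39],[0,0,-0.39],[0,0,-0.39],[0,0,-0.39]]' --rot '[[0,0,0],[0,0,0],[0,0,0],[0,0,0],[0,0,0],[0,0,0],[0,0,0],[0,0,0],[0,0,0],[0,0,0]]' --hand '[1,1,1,0,0,0,0,0,0,0]' --newtons 30

```text
time_s: 5.9
ee_pos: [637.3, 30.8, 29.5]
ee_rot: [180.0, -0.0, 87.9]
force: [-0.6, -0.3, 0.1]
gripper_width: 47.5
gripper_force: 0.0
```

>>> apply_moves --delta_pos '[[0,0,0],[0,0,0],[0,0,0],[0,0,0],[0,0,0],[0,0,0],[0,0,0],[0,0,0],[0,0,0]]' --rot '[[0,0,0],[0,0,0],[0,0,0],[0,0,0],[0,0,0],[0,0,0],[0,0,0],[0,0,0],[0,0,0]]' --hand '[0,0,0,0,0,0,0,0,0]' --newtons 40

```text
time_s: 6.65
ee_pos: [637.2, 30.7, 29.1]
ee_rot: [180.0, 0.0, 87.9]
force: [0.7, 0.6, -0.9]
gripper_width: 11.3
gripper_force: 40.0
```

>>> apply_moves --delta_pos '[[0.003,0.08,0],[0.006,0.16,0],[0.01,0.25,0],[0.013,0.33,0],[0.017,0.42,0],[0.02,0.5,0],[0.023,0.58,0],[0.026,0.67,0],[0.026,0.67,0],[0.026,0.67,0]]' --rot '[[0,0,0],[0,0,0],[0,0,0],[0,0,0],[0,0,0],[0,0,0],[0,0,0],[0,0,0],[0,0,0],[0,0,0]]' --hand '[0,0,0,0,0,0,0,0,0,0]'

```text
time_s: 7.48
ee_pos: [640.3, 112.2, 29.1]
ee_rot: [180.0, -0.0, 87.9]
force: [-0.5, 0.1, -0.9]
gripper_width: 10.9
gripper_force: 40.0
```

Run:
```python
from h import *
s=env.state();print(s["time_s"],s["ee_pos"],s["gripper_width"],s["force"])
p=grab("wrist"); save(p,"w3.png")
lm(p,"steady_slot",50,2)
```

```text
7.4833 [640.29026196 112.19063928  29.14911015] 10.879080339139684 [-0.48742596  0.14679299 -0.88740946]
steady_slot 0.73 [320. 244.] [640.9 143.3  50. ]
```

View pics/w3.png

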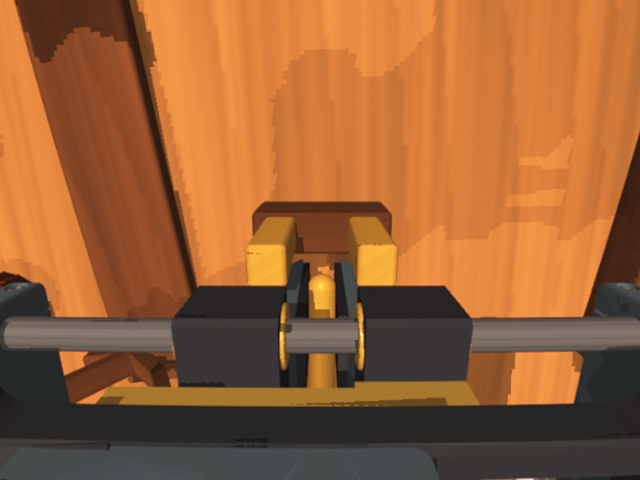

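The rod tip at (321,285) sits centred between the prongs at 272 and 372. Second hand-over.

>>> apply_moves --delta_pos '[[0,0,0],[0,0,0],[0,0,0],[0,0,0],[-0.013,-0.33,0],[-0.026,-0.67,0],[-0.026,-0.67,0],[-0.026,-0.67,0],[-0.026,-0.67,0],[-0.026,-0.67,0]]' --rot '[[0,0,0],[0,0,0],[0,0,0],[0,0,0],[0,0,0],[0,0,0],[0,0,0],[0,0,0],[0,0,0],[0,0,0]]' --hand '[0.4,0.4,0.4,0.4,0.4,0.4,0.4,0,0,0]'

```text
time_s: 8.42
ee_pos: [637.3, 31.6, 29.2]
ee_rot: [180.0, -0.0, 87.9]
force: [0.9, 0.4, -0.5]
gripper_width: 19.3
gripper_force: 0.0
```

>>> apply_moves --delta_pos '[[0,0,0],[0,0,0],[0,0,0],[0,0,0],[0,0,0],[0,0,0]]' --rot '[[0,0,0],[0,0,0],[0,0,0],[0,0,0],[0,0,0],[0,0,0]]' --hand '[0,0,0,0,0,0]' --newtons 40

```text
time_s: 8.92
ee_pos: [637.2, 31.1, 29.2]
ee_rot: [180.0, -0.0, 87.9]
force: [1.0, 1.8, 1.2]
gripper_width: 10.9
gripper_force: 40.0
```

>>> apply_moves --delta_pos '[[0.003,0.08,0],[0.006,0.16,0],[0.01,0.25,0],[0.013,0.33,0],[0.017,0.42,0],[0.02,0.5,0],[0.023,0.58,0],[0.026,0.67,0],[0.026,0.67,0],[0.026,0.67,0]]' --rot '[[0,0,0],[0,0,0],[0,0,0],[0,0,0],[0,0,0],[0,0,0],[0,0,0],[0,0,0],[0,0,0],[0,0,0]]' --hand '[0,0,0,0,0,0,0,0,0,0]'

```text
time_s: 9.75
ee_pos: [640.3, 112.3, 29.1]
ee_rot: [180.0, -0.0, 87.9]
force: [0.5, 0.8, -0.5]
gripper_width: 11.1
gripper_force: 40.0
```

Run:
```python
from h import *
s=env.state();print(s["time_s"],s["ee_pos"],s["gripper_width"],s["force"])
t=grab("top"); save(t,"t1.png")
for X in [(640,127,48),(643,207,48),(641,146,78)]: print(proj(t,X))
im=t["pixels"][160:230,190:310,::-1]; cv2.imwrite("pics/c1.png",cv2.resize(im,None,fx=5,fy=5,interpolation=cv2.INTER_CUBIC))
```

```text
9.75 [640.26254267 112.30545973  29.12701712] 11.061274448341008 [ 0.50570483  0.81313011 -0.53912652]
[235.97184159 193.81970118]
[199.29045461 193.01636767]
[225.25131463 190.30297113]
```

View pics/c1.png

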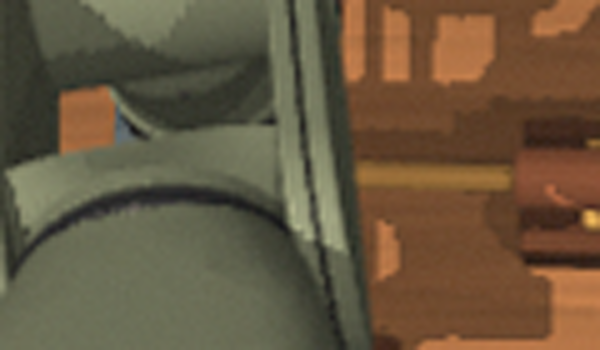

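>>> apply_moves --delta_pos '[[0,0,0],[0,0,0],[0,0,0],[0,0,0],[0,0,0.25],[0,0,0.5],[0,0,0.75],[0,0,0.75],[0,0,0.75]]' --rot '[[0,0,0],[0,0,0],[0,0,0],[0,0,0],[0,0,0],[0,0,0],[0,0,0],[0,0,0],[0,0,0]]' --hand '[0.5,0.5,0.5,0.5,0.5,0.5,0.5,0.5,0.5]'

```text
time_s: 10.55
ee_pos: [641.5, 111.1, 121.5]
ee_rot: [179.7, -0.0, 87.9]
force: [-0.3, -1.1, -0.7]
gripper_width: 45.2
gripper_force: 0.0
```

Run:
```python
from h import *
s=env.state();print(s["time_s"],s["ee_pos"],s["gripper_width"],s["force"])
p=grab("wrist"); save(p,"w4.png")
for X in [(643,209,48),(643,209,42),(641,156,78),(642,182,45)]: print(proj(p,X))
```

```text
10.55 [641.53636534 111.07336172 121.48981241] 45.214812698635455 [-0.28426281 -1.06488964 -0.69701129]
[317.40825197  96.06199775]
[317.46922077  97.03358771]
[317.28471811 189.5624957 ]
[317.56265012 141.49483192]
```

View pics/w4.png

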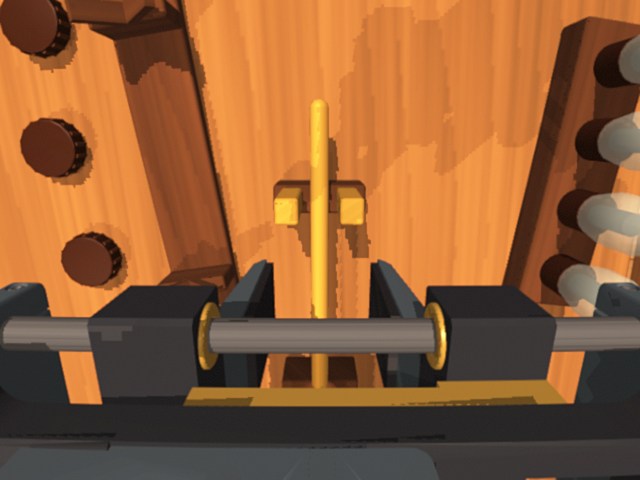

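The tip is at (319,100), about y 206, past the prongs. Now I grip beyond the steady and pull.

>>> apply_moves --delta_pos '[[0.01,0.28,0],[0.02,0.575,0],[0.02,0.575,0],[0.02,0.575,-0.3],[0.02,0.575,-0.6],[0.02,0.575,-0.775],[0.02,0.575,-0.775],[0.02,0.575,-0.775],[0.02,0.575,-0.775]]' --rot '[[0,0,0],[0,0,0],[0,0,0],[0,0,0],[0,0,0],[0,0,0],[0,0,0],[0,0,0],[0,0,0]]' --hand '[0.5,0.5,0.5,0.5,0.5,0.5,0.5,0.5,0]'

```text
time_s: 11.35
ee_pos: [643.4, 180.1, 26.9]
ee_rot: [179.9, -0.0, 87.9]
force: [-0.1, 0.2, -0.2]
gripper_width: 41.5
gripper_force: 0.0
```

>>> apply_moves --delta_pos '[[0,0,0],[0,0,0],[0,0,0],[0,0,0],[0,0,0],[0,0,0],[0,0,0],[0,0,0]]' --rot '[[0,0,0],[0,0,0],[0,0,0],[0,0,0],[0,0,0],[0,0,0],[0,0,0],[0,0,0]]' --hand '[0,0,0,0,0,0,0,0]' --newtons 40

```text
time_s: 12.02
ee_pos: [642.9, 180.2, 26.6]
ee_rot: [180.0, -0.0, 87.9]
force: [0.3, -0.3, 2.8]
gripper_width: 10.7
gripper_force: 40.0
```

>>> apply_moves --delta_pos '[[0.003,0.08,0],[0.006,0.16,0],[0.01,0.25,0],[0.013,0.33,0],[0.017,0.42,0],[0.02,0.5,0],[0.023,0.58,0],[0.026,0.67,0],[0.03,0.75,0],[0.03,0.75,0]]' --rot '[[0,0,0],[0,0,0],[0,0,0],[0,0,0],[0,0,0],[0,0,0],[0,0,0],[0,0,0],[0,0,0],[0,0,0]]' --hand '[0,0,0,0,0,0,0,0,0,0]'

```text
time_s: 12.85
ee_pos: [646.3, 272.8, 26.1]
ee_rot: [180.0, -0.1, 88.0]
force: [-0.2, -0.3, -1.1]
gripper_width: 10.8
gripper_force: 40.0
```

>>> apply_moves --delta_pos '[[0,0,-0.03],[0,0,-0.06],[0,0,-0.06],[0,0,-0.06],[0,0,-0.06],[0,0,-0.06],[0,0,0.2],[0,0,0.5],[0,0,0.8],[0,0,0.8]]' --rot '[[0,0,0],[0,0,0],[0,0,0],[0,0,0],[0,0,0],[0,0,0],[0,0,0],[0,0,0],[0,0,0],[0,0,0]]' --hand '[0,0,0.5,0.5,0.5,0.5,0.5,0.5,0.5,0.5]'

```text
time_s: 13.68
ee_pos: [650.6, 271.7, 131.2]
ee_rot: [179.2, -0.4, 87.9]
force: [2.0, 0.1, 0.7]
gripper_width: 45.8
gripper_force: 0.0
```

>>> apply_moves --delta_pos '[[-0.01,-0.3,0.2],[-0.02,-0.6,0.2],[-0.03,-0.82,0.2],[-0.03,-0.82,0.2],[-0.03,-0.82,0.2]]' --rot '[[0,0,0],[0,0,0],[0,0,0],[0,0,0],[0,0,0]]' --hand '[0.5,0.5,0.5,0.5,0.5]'

```text
time_s: 14.1
ee_pos: [642.8, 170.3, 146.6]
ee_rot: [180.0, -0.0, 87.7]
force: [-0.1, 0.0, -0.9]
gripper_width: 45.7
gripper_force: 0.0
```

```bash
python3 - <<'E'
from h import *
s=env.state();print(s["time_s"],s["ee_pos"],s["gripper_width"],s["force"])
p=grab("scene"); save(p,"s1.png")
a,b=(360,290),(520,410)
im=p["pixels"][280:430,300:480,::-1]; cv2.imwrite("pics/c2.png",cv2.resize(im,None,fx=4,fy=4,interpolation=cv2.INTER_CUBIC))
w=grab("wrist"); cv2.imwrite("pics/w5.png",np.ascontiguousarray(w["pixels"][:,:,::-1]))
hsv=cv2.cvtColor(w["pixels"],cv2.COLOR_RGB2HSV)
for X in [(646,298,22),(646,298,48)]: print(proj(p,X),proj(w,X))
E
python3 -c "
import cv2,numpy as np
a=cv2.imread('pics/c2.png');b=cv2.imread('pics/w5.png')[0:300,200:440]
b=cv2.resize(b,None,fx=2,fy=2)[:600];a=a[:600]
print(a.shape,b.shape)
a=cv2.resize(a,(400,333));b=cv2.resize(b,(400,500))
c=np.zeros((500,800,3),np.uint8);c[:333,:400]=a;c[:,400:]=b;cv2.imwrite('pics/c3.png',c)"
```

```text
14.1 [642.77603889 170.26058197 146.62860659] 45.70587378511839 [-0.11670939  0.01008836 -0.85497213]
[446.93008417 398.05047861] [319.27131087  61.32694019]
[449.06096423 390.88166956] [319.03602825  53.83850237]
(600, 720, 3) (600, 480, 3)
```

View pics/c3.png

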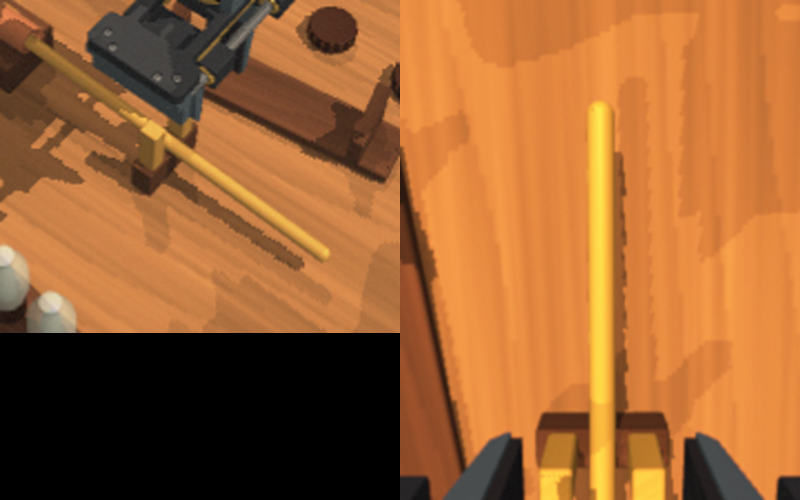

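The tip is about 30 mm high at y 297, so the rod droops about 3.5°. I grip just past the steady, level the rod, pull clear and lift.

>>> apply_moves --delta_pos '[[0,0.055,-0.3],[0,0.055,-0.6],[0,0.055,-0.9],[0,0.055,-0.9],[0,0.055,-0.9]]' --rot '[[0,0,0],[0,0,0],[0,0,0],[0,0,0],[0,0,0]]' --hand '[0.5,0.5,0.5,0.5,0.5]'

```text
time_s: 14.62
ee_pos: [641.3, 179.2, 36.3]
ee_rot: [-179.7, 0.1, 88.0]
force: [1.1, 0.1, 0.4]
gripper_width: 45.3
gripper_force: 0.0
```

>>> apply_moves --delta_pos '[[0,0,-0.15],[0,0,-0.15],[0,0,-0.15],[0,0,-0.15],[0,0,-0.15],[0,0,-0.15],[0,0,-0.15],[0,0,-0.15],[0,0,-0.15],[0,0,-0.15]]' --rot '[[0,0,0],[0,0,0],[0,0,0],[0,0,0],[0,0,0],[0,0,0],[0,0,0],[0,0,0],[0,0,0],[0,0,0]]' --hand '[0.5,0,0,0,0,0,0,0,0,0]' --newtons 55

```text
time_s: 15.45
ee_pos: [643.2, 178.5, 21.1]
ee_rot: [179.9, -0.0, 87.9]
force: [-1.5, 0.8, 5.8]
gripper_width: 10.5
gripper_force: 55.0
```

>>> apply_moves --delta_pos '[[0,0,0],[0,0,0.025],[0,0,0.05],[0,0,0.075],[0,0,0.095],[0,0,0.095]]' --rot '[[0,0,0],[0.01,0,0],[0.02,0,0],[0.03,0,0],[0.041,0,0],[0.041,0,0]]' --hand '[0,0,0,0,0,0]'

```text
time_s: 15.95
ee_pos: [642.8, 177.5, 31.9]
ee_rot: [-179.9, -3.6, 87.8]
force: [0.7, 1.6, -1.3]
gripper_width: 10.6
gripper_force: 55.0
```

>>> apply_moves --delta_pos '[[0.003,0.08,0],[0.006,0.16,-0.01],[0.01,0.25,-0.01],[0.013,0.33,-0.01],[0.017,0.42,-0.01],[0.02,0.5,-0.01],[0.023,0.58,-0.01],[0.025,0.62,-0.01],[0.025,0.62,-0.01]]' --rot '[[0,0,0],[0,0,0],[0,0,0],[0,0,0],[0,0,0],[0,0,0],[0,0,0],[0,0,0],[0,0,0]]' --hand '[0,0,0,0,0,0,0,0,0]'

```text
time_s: 16.7
ee_pos: [645.6, 254.4, 30.2]
ee_rot: [-179.9, -3.5, 88.0]
force: [-0.1, 0.3, -1.8]
gripper_width: 10.8
gripper_force: 55.0
```

Run:
```python
from h import *
s=env.state();print(s["time_s"],s["ee_pos"],s["ee_rot"],s["gripper_width"],s["force"],s["torque"])
p=grab("scene")
a=cv2.resize(p["pixels"][260:440,290:530,::-1],(800,600),interpolation=cv2.INTER_CUBIC); cv2.imwrite("pics/c4.png",a)
for X in [(649,371,50),(636,27,48),(633,4,50)]: print((proj(p,X)-[290,260])*800/240)
```

```text
16.7 [645.55067472 254.41290165  30.20230854] [-179.88240181   -3.54544146   87.96348924] 10.815158554142094 [-0.06456857  0.25710327 -1.75036699] [-0.05468802  0.01819112 -0.01415593]
[659.2683751  522.72821396]
[112.45796542 150.71762193]
[ 83.13055392 124.45944821]
```

View pics/c4.png

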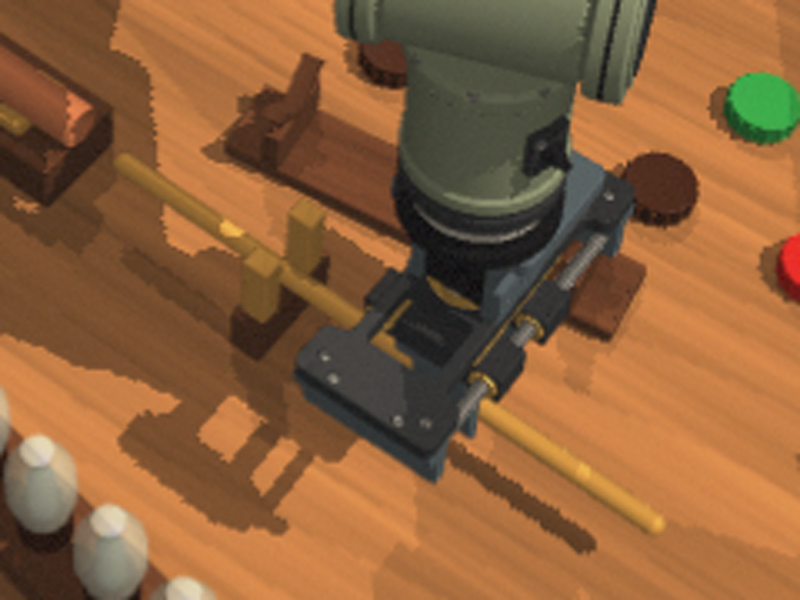

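The rod is fully out and level, with its ends at (120,157) and (657,523) in the crop. Now I lift it over the rest.

>>> apply_moves --delta_pos '[[0,0,0.1],[0,0,0.25],[0,0,0.4],[0,0,0.55],[0,0,0.7],[0,0,0.85],[0,0,0.85],[0,0,0.85]]' --rot '[[0,0,0],[0,0,0],[0,0,0],[0,0,0],[0,0,0],[0,0,0],[0,0,0],[0,0,0]]' --hand '[0,0,0,0,0,0,0,0]'

```text
time_s: 17.42
ee_pos: [646.4, 252.3, 134.1]
ee_rot: [180.0, -3.6, 87.8]
force: [-0.5, -0.7, -3.2]
gripper_width: 10.9
gripper_force: 55.0
```

>>> apply_moves --delta_pos '[[-0.1,-0.02,0],[-0.25,-0.05,0],[-0.4,-0.08,0],[-0.55,-0.1,0],[-0.7,-0.14,0],[-0.85,-0.17,0],[-0.97,-0.19,0],[-0.97,-0.19,0],[-0.97,-0.19,0]]' --rot '[[0,0,0.01],[0,0,0.03],[0,0,0.05],[0,0,0.07],[0,0,0.09],[0,0,0.106],[0,0,0.106],[0,0,0.106],[0,0,0.106]]' --hand '[0,0,0,0,0,0,0,0,0]'

```text
time_s: 18.17
ee_pos: [528.5, 229.5, 131.6]
ee_rot: [-179.8, -3.5, 97.0]
force: [-0.3, -0.1, -2.5]
gripper_width: 10.7
gripper_force: 55.0
```

Run:
```python
from h import *
s=env.state();print(s["time_s"],s["ee_pos"],s["ee_rot"],s["gripper_width"],s["force"],s["torque"])
w=grab("wrist"); lm(w,"rest_seat",48.5); lm(w,"rod_center",150)
t=grab("top"); lm(t,"rest_seat",48.5)
sc=grab("scene"); lm(sc,"rest_seat",48.5)
c=np.zeros((500,800,3),np.uint8)
c[:250,:400]=cv2.resize(sc["pixels"][220:370,310:550,::-1],(400,250))
c[250:,:400]=cv2.resize(t["pixels"][180:300,130:322,::-1],(400,250))
c[:300,400:]=cv2.resize(w["pixels"][:,:,::-1],(400,300))
cv2.imwrite("pics/c5.png",c)
```

```text
18.1667 [528.48560908 229.51020332 131.58754733] [-179.79570806   -3.49343249   96.97276724] 10.737925220499834 [-0.33691537 -0.07034666 -2.49577156] [-0.04008367 -0.01503103  0.01365908]
rest_seat 0.71 [210. 242.] [534.5 182.5  48.5]
rest_seat 0.93 [422. 309.] [534.7 176.3  48.5]
```

View pics/c5.png

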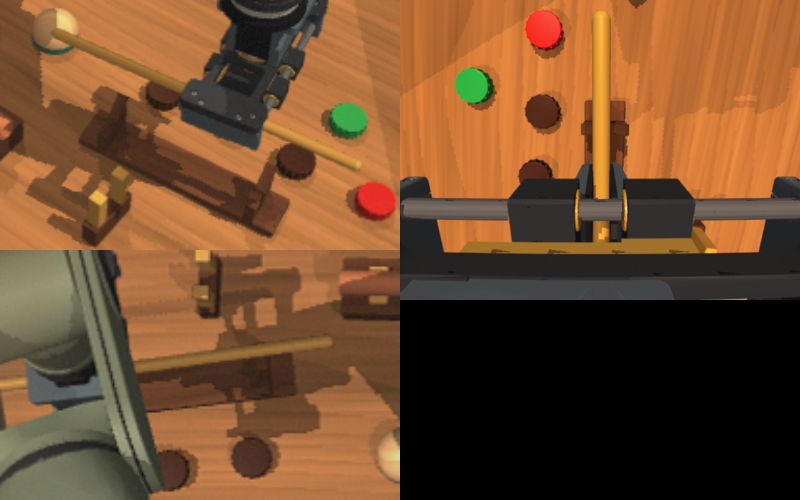

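Run:
```python
from h import *
w=grab("wrist");t=grab("top");sc=grab("scene")
def tri(a,ua,b,ub):
    A=[];B=[]
    da,db=ray(a,ua),ray(b,ub)
    M=np.c_[da,-db]; k=np.linalg.lstsq(M,b["C"]-a["C"],rcond=None)[0]
    P,Q=a["C"]+k[0]*da,b["C"]+k[1]*db; return (P+Q)/2,np.linalg.norm(P-Q)
tail=tri(t,(288.9,224.2),sc,(344.8,239.8)); tip=tri(w,(320,22),sc,(524.8,319.6)); print(tail,tip)
print("mid",(tail[0]+tip[0])/2,"len",np.linalg.norm(tail[0]-tip[0]))
print("notch w",atz(w,(330,205),50))
# upright edges in wrist/top crops
cv2.imwrite("pics/c6.png",np.vstack([cv2.resize(w["pixels"][130:280,260:400,::-1],(560,600))[:300],cv2.resize(t["pixels"][225:267,220:290,::-1],(560,300),interpolation=cv2.INTER_CUBIC)]))
```

```text
(array([553.42105599,  10.37915787, 144.3508395 ]), np.float64(3.8092424495915256)) (array([515.20624725, 345.97561656, 146.63612956]), np.float64(0.5988902213493026))
mid [534.31365162 178.17738722 145.49348453] len 337.77296701117314
notch w [531.19878052 264.32648469  50.        ]
```

View pics/c6.png

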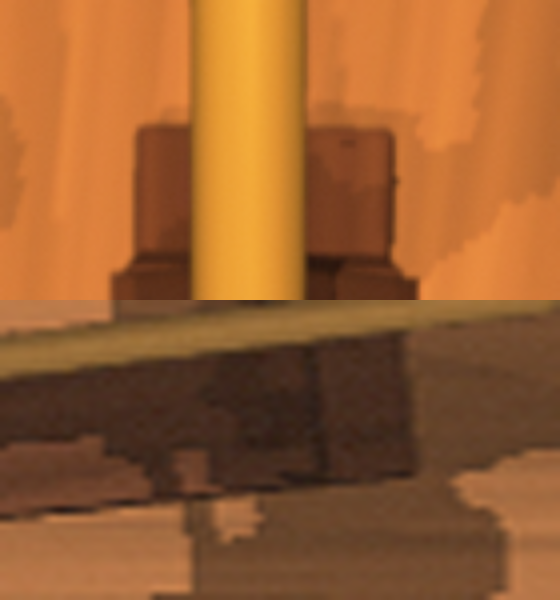

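Run:
```python
from h import *
w=grab("wrist");t=grab("top")
a=atz(w,(326.1,162),12); b=atz(w,(326.1,197.5),61); c=atz(t,(271.2,239.3),12)
print(a,b,c,"mid",(a+c)/2,"ang",np.degrees(np.arctan2(*(a-c)[[1,0]])))
```

```text
[525.05820207 292.33053782  12.        ] [527.40965199 270.05034335  61.        ] [545.07106758  53.24674877  12.        ] mid [535.06463483 172.7886433   12.        ] ang 94.78487405485528
```

>>> apply_moves --delta_pos '[[0.01,-0.02,-0.1],[0.01,-0.02,-0.2],[0.01,-0.02,-0.3],[0.01,-0.02,-0.4],[0.01,-0.02,-0.5],[0.01,-0.02,-0.6],[0.01,-0.02,-0.7],[0.01,-0.02,-0.76],[0.01,-0.02,-0.78],[0.01,-0.02,-0.78]]' --rot '[[0,0,-0.01],[0,0,-0.01],[0,0,-0.01],[0,0,-0.01],[0,0,-0.01],[0,0,-0.01],[0,0,-0.01],[0,0,-0.01],[0,0,-0.01],[0,0,-0.01]]' --hand '[0,0,0,0,0,0,0,0,0,0]'

```text
time_s: 19.6
ee_pos: [530.2, 227.5, 38.3]
ee_rot: [-179.8, -3.5, 96.1]
force: [0.0, -0.4, -2.4]
gripper_width: 10.9
gripper_force: 55.0
```

>>> apply_moves --delta_pos '[[0,0,-0.01],[0,0,-0.02],[0,0,-0.02],[0,0,-0.02]]' --rot '[[0,0,0],[0,0,0],[0,0,0],[0,0,0]]' --hand '[0,0,0,0]'

```text
time_s: 19.93
ee_pos: [530.7, 227.6, 36.8]
ee_rot: [-179.9, -3.5, 96.1]
force: [0.4, 0.6, -1.3]
gripper_width: 10.8
gripper_force: 55.0
```

>>> apply_moves --delta_pos '[[0,0,-0.01],[0,0,-0.02],[0,0,-0.02],[0,0,-0.02]]' --rot '[[0,0,0],[0,0,0],[0,0,0],[0,0,0]]' --hand '[0,0,0,0]'

```text
time_s: 20.27
ee_pos: [531.3, 227.8, 34.5]
ee_rot: [-180.0, -3.6, 96.1]
force: [1.3, -1.2, 1.1]
gripper_width: 10.8
gripper_force: 55.0
```

>>> apply_moves --delta_pos '[[0,0,-0.01],[0,0,-0.02],[0,0,-0.02],[0,0,-0.02]]' --rot '[[0,0,0],[0,0,0],[0,0,0],[0,0,0]]' --hand '[0,0,0,0]'

```text
time_s: 20.6
ee_pos: [531.9, 228.0, 33.7]
ee_rot: [179.9, -3.6, 96.1]
force: [0.4, -0.9, 11.6]
gripper_width: 10.6
gripper_force: 55.0
```

Contact at about 12 N. I release gently, rise and check.

>>> apply_moves --delta_pos '[[0,0,0],[0,0,0],[0,0,0],[0,0,0],[0,0,0],[0,0,0.3],[0,0,0.6],[0,0,0.9],[0,0,0.9]]' --rot '[[0,0,0],[0,0,0],[0,0,0],[0,0,0],[0,0,0],[0,0,0],[0,0,0],[0,0,0],[0,0,0]]' --hand '[0.3,0.3,0.3,0.5,0.5,0.5,0.5,0.5,0.5]'

```text
time_s: 21.35
ee_pos: [534.6, 229.2, 146.7]
ee_rot: [179.4, -3.7, 96.2]
force: [0.6, 0.8, 0.2]
gripper_width: 45.5
gripper_force: 0.0
```

>>> apply_moves --delta_pos '[[-0.3,-0.3,0.4],[-0.6,-0.6,0.8],[-0.9,-0.9,1],[-0.9,-0.9,1],[-0.9,-0.9,1],[-0.9,-0.9,1]]' --rot '[[0,0,0],[-0.04,0,0],[-0.041,0,0],[-0.041,0,0],[-0.041,0,0],[-0.041,0,0]]' --hand '[1,1,1,1,1,1]'

```text
time_s: 21.85
ee_pos: [420.9, 117.7, 263.0]
ee_rot: [-179.8, -0.0, 96.0]
force: [0.9, -0.7, -0.2]
gripper_width: 82.6
gripper_force: 0.0
```

Run:
```python
from h import *
s=env.state();print(s["time_s"],s["ee_pos"],s["ee_rot"])
w=grab("wrist"); lm(w,"blank1_center",8); lm(w,"rest_seat",48.5);lm(w,"rod_center",48.5);lm(w,"rod_tail",48.5)
t=grab("top"); lm(t,"blank1_center",8);lm(t,"rod_center",48.5)
save(w,"w7.png")
```

```text
21.85 [420.89423225 117.66600653 262.95405007] [-1.79783704e+02 -3.19419283e-03  9.60271803e+01]
rest_seat 0.97 [440. 166.] [533.4 174.8  48.5]
rod_center 0.71 [442. 164.] [534.9 177.7  48.5]
```

View pics/w7.png

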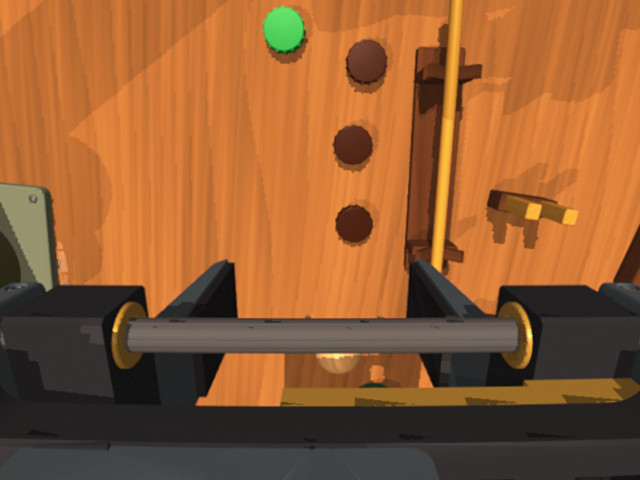

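The rod lies in both V notches. The blanks show at (366,62), (353,146) and (354,223), with the green look-alike at (285,30). I locate them by colour.

```bash
cat >> h.py <<'E'
def blanks(p,z=8,exp=42,tol=.25):
    im=p["pixels"].astype(int); hsv=cv2.cvtColor(p["pixels"],cv2.COLOR_RGB2HSV)
    m=((im[:,:,0]<125)&(im[:,:,0]>im[:,:,2]+8)&(hsv[:,:,2]<125)).astype(np.uint8)
    if "mount" in p: m[260:]=0
    out=[]
    m=cv2.morphologyEx(m,cv2.MORPH_OPEN,np.ones((5,5)) if "mount" in p else np.ones((3,3)))
    for c in cv2.findContours(m,cv2.RETR_EXTERNAL,cv2.CHAIN_APPROX_NONE)[0]:
        (u,v),r=cv2.minEnclosingCircle(c); A=cv2.contourArea(c)
        if A<40 or A<.6*np.pi*r*r: continue
        X=atz(p,(u,v),z); e=atz(p,(u+r,v),z); d=2*np.linalg.norm(e-X)
        if abs(d/exp-1)<tol: out.append((X[:2].round(1),(round(u,1),round(v,1)),round(d,1),round(A/np.pi/r/r,2)))
    return out
def domes(p,mn=.4):
    for r in spotter.trace(p,"dome1_top")[:6]:
        if r["score"]<mn: continue
        c=max(cv2.findContours(r["mask"].astype(np.uint8),cv2.RETR_EXTERNAL,cv2.CHAIN_APPROX_NONE)[0],key=cv2.contourArea)
        (u,v),rr=cv2.minEnclosingCircle(c)
        print("dome",round(r["score"],2),np.round(r["box"],1),atz(p,r["box"][:2],12)[:2].round(1),"circ",(round(u,1),round(v,1),round(rr,1)),atz(p,(u,v),12)[:2].round(1))
E
python3 - <<'E'
from h import *
w=grab("wrist");t=grab("top")
for b in blanks(w): print("w",b)
for b in blanks(t): print("t",b)
domes(t); domes(w)
E
```

```text
w (array([458.8,  97.9]), (353.5, 226.6), np.float64(44.1), 0.91)
w (array([447. , 185.1]), (353.0, 147.3), np.float64(44.1), 0.9)
w (array([450.9, 269.9]), (367.3, 64.1), np.float64(47.7), 0.85)
t (array([458.5,  95.7]), (252.0, 279.0), np.float64(49.9), 0.8)
dome 0.62 [323.1 277.6  26.3  23.2] [459.5 -59.4] circ (324.6, 278.2, 14.0) [458.2 -62.6]
dome 0.71 [337.  364.9  51.3  24.4] [461.  -80.7] circ (337.5, 356.0, 23.6) [460.1 -67.9]
```

>>> apply_moves --delta_pos '[[0.1,-0.3,0.2],[0.1,-0.6,0.24],[0.1,-0.9,0.24],[0.1,-0.9,0.24]]' --rot '[[0,0,-0.07],[0,0,-0.07],[0,0,-0.07],[0,0,-0.07]]' --hand '[0.7,0.7,0.7,0.7]'

```text
time_s: 22.78
ee_pos: [434.8, 6.8, 288.8]
ee_rot: [-179.6, 0.2, 89.8]
force: [-1.0, 0.5, 0.3]
gripper_width: 67.3
gripper_force: 0.0
```

>>> apply_moves --delta_pos '[[0.1,-0.3,0.2],[0.1,-0.6,0.24],[0.1,-0.9,0.24],[0.1,-0.9,0.24]]' --rot '[[0,0,0],[0,0,0],[0,0,0],[0,0,0]]' --hand '[0.7,0.7,0.7,0.7]'

```text
time_s: 23.12
ee_pos: [446.9, -101.1, 317.3]
ee_rot: [-179.5, 0.2, 89.8]
force: [1.4, 0.1, -0.6]
gripper_width: 64.2
gripper_force: 0.0
```

>>> apply_moves --delta_pos '[[0.1,-0.3,0.2],[0.1,-0.6,0.24],[0.1,-0.9,0.24],[0.1,-0.9,0.24]]' --rot '[[0,0,0],[0,0,0],[0,0,0],[0,0,0]]' --hand '[0.7,0.7,0.7,0.7]'

```text
time_s: 23.45
ee_pos: [458.9, -208.8, 345.4]
ee_rot: [-179.5, 0.1, 89.8]
force: [0.3, 0.8, -1.0]
gripper_width: 63.7
gripper_force: 0.0
```

>>> apply_moves --delta_pos '[[0.1,-0.3,0.2],[0.1,-0.6,0.24],[0.1,-0.6,0.24],[0.1,-0.6,0.24],[0.1,-0.6,0.24],[0.1,-0.6,0.24]]' --rot '[[0,0,0],[0,0,0],[0,0,0],[0,0,0],[0,0,0],[0,0,0]]' --hand '[0.7,0.7,0.7,0.7,0.7,0.7]'

```text
time_s: 23.95
ee_pos: [470.5, -274.7, 374.4]
ee_rot: [-179.5, -0.1, 90.2]
force: [-0.9, -1.2, -1.0]
gripper_width: 63.7
gripper_force: 0.0
```

Run:
```python
from h import *
s=env.state();print(s["time_s"],s["ee_pos"],s["ee_rot"])
w=grab("wrist");t=grab("top");s2=grab("scene")
save(w,"w8.png")
for n,c in(("w",w),("t",t),("s",s2)):
    print(n);domes(c);lm(c,"dome1_top",40);
    lm(c,"lamp_switch_base",0);lm(c,"brown_knob",0)
for b in blanks(t): print("t",b)
```

```text
23.95 [ 470.48964529 -274.74173658  374.36010536] [-1.79454401e+02 -9.01960902e-02  9.01838260e+01]
w
dome 0.6 [319.1  26.6  50.2  53.3] [463.  -64.2] circ (316.5, 25.4, 26.8) [459.7 -62.8]
dome1_top 0.75 [315.  15.] [458.6 -58.6  40. ]
lamp_switch_base 0.58 [344. 290.] [ 501.6 -429.4    0. ]
t
dome 0.91 [323.6 277.8  29.9  24.8] [459.  -60.5] circ (324.9, 278.2, 14.2) [458.1 -63.3]
dome 0.43 [360.9 253.2  26.4  28.9] [ 511.9 -142.9] circ (361.6, 251.9, 13.6) [ 514.9 -144.4]
dome1_top 0.85 [321. 280.] [451.4 -54.7  40. ]
lamp_switch_base 0.71 [211. 240.] [546.5 188.7   0. ]
s
dome 0.84 [343.7 237.6  31.8  31.1] [456.6 -61.2] circ (343.4, 238.5, 14.2) [459.  -60.2]
dome 0.69 [426.4 312.3 171.1  85.2] [512.3 175.5] circ (426.0, 311.5, 94.2) [511.2 174. ]
dome1_top 0.83 [342. 229.] [458.9 -63.5  40. ]
lamp_switch_base 0.56 [203. 179.] [ 501.9 -435.4    0. ]
brown_knob 0.87 [170. 204.] [ 602.9 -435.6    0. ]
t (array([448.8, 267. ]), (174.1, 284.2), np.float64(51.7), 0.82)
t (array([458.5,  95.7]), (252.0, 279.0), np.float64(49.9), 0.82)
```

View pics/w8.png

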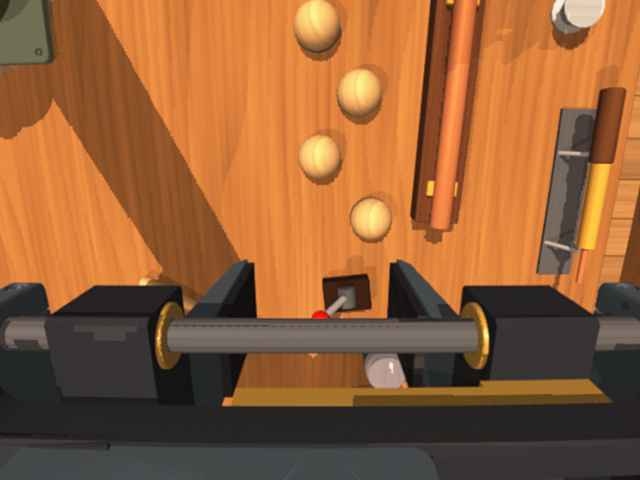

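The domes show at (317,25), (360,93), (320,158) and (371,219), and the switch base at (347,293) with the ball at (320,316). I fit circles to the domes.

```bash
cat >> h.py <<'E'
def dcirc(p,rows=(0,262)):
    """pale dome blobs by colour: returns world xy (sphere centre z=10) and radius"""
    hsv=cv2.cvtColor(p["pixels"],cv2.COLOR_RGB2HSV); im=p["pixels"].astype(int)
    g=cv2.GaussianBlur(p["pixels"],(5,5),0)
    out=[]
    f=np.array(p["camera_matrix"])[0,0]; 
    R=30*f/((p["C"][2]-12)/.97)
    c=cv2.HoughCircles(cv2.cvtColor(g,cv2.COLOR_RGB2HSV)[:,:,1],cv2.HOUGH_GRADIENT,1,R*2,param1=60,param2=12,minRadius=int(R*.85),maxRadius=int(R*1.2))
    if c is None: return out
    for u,v,r in c[0]:
        if rows[0]<v<rows[1]: out.append((atz(p,(u,v),12)[:2].round(1),(u,v,r),im[int(v),int(min(u,639))],hsv[int(v),int(min(u,639))]))
    return out
E
python3 - <<'E'
from h import *
w=grab("wrist")
for o in dcirc(w): print(o)
hsv=cv2.cvtColor(w["pixels"],cv2.COLOR_RGB2HSV)
print(hsv[158,285:355:5].tolist())
E
```

```text
(array([ 514.4, -145.2]), (np.float32(357.5), np.float32(91.5), np.float32(23.4)), array([252, 227, 130]), array([ 24, 123, 252], dtype=uint8))
(array([ 535.8, -312.6]), (np.float32(369.5), np.float32(215.5), np.float32(21.6)), array([252, 238, 142]), array([ 26, 111, 252], dtype=uint8))
(array([ 462.8, -225.9]), (np.float32(318.5), np.float32(153.5), np.float32(21.2)), array([252, 242, 148]), array([ 27, 105, 252], dtype=uint8))
(array([460.2, -67.5]), (np.float32(316.5), np.float32(27.5), np.float32(22.3)), array([251, 197, 110]), array([ 19, 143, 251], dtype=uint8))
(array([785.6, -44.3]), (np.float32(570.5), np.float32(11.5), np.float32(21.0)), array([230, 209, 184]), array([ 16,  51, 230], dtype=uint8))
[[12, 184, 213], [13, 184, 233], [13, 188, 224], [15, 154, 228], [19, 140, 251], [22, 129, 252], [24, 121, 252], [23, 126, 252], [19, 139, 252], [16, 149, 243], [15, 158, 216], [16, 147, 111], [13, 183, 228], [13, 184, 234]]
```

```bash
cat >> h.py <<'E'
def dmask(p,zc=12,rows=(0,262)):
    hsv=cv2.cvtColor(cv2.medianBlur(p["pixels"],5),cv2.COLOR_RGB2HSV)
    m=((hsv[:,:,1]<168)&(hsv[:,:,1]>60)&(hsv[:,:,0]>=13)&(hsv[:,:,0]<40)).astype(np.uint8); m[rows[1]:]=0
    m=cv2.morphologyEx(m,cv2.MORPH_OPEN,np.ones((7,7)))
    out=[]
    for c in cv2.findContours(m,cv2.RETR_EXTERNAL,cv2.CHAIN_APPROX_NONE)[0]:
        (u,v),r=cv2.minEnclosingCircle(c); A=cv2.contourArea(c)
        if A<300 or A<.8*np.pi*r*r: continue
        (eu,ev),ax,_=cv2.fitEllipse(c)
        X=atz(p,(u,v),zc);E=atz(p,(eu,ev),zc); d=2*np.linalg.norm(atz(p,(u+r,v),zc)-X)
        if 45<d<75: out.append((X[:2].round(1),E[:2].round(1),(round(u),round(v)),round(d,1),np.round(ax,1),round(A/np.pi/r/r,2)))
    return out
E
python3 - <<'E'
from h import *
w=grab("wrist")
for o in dmask(w): print(o)
E
```

```text
(array([ 536.5, -314.1]), array([ 536.8, -314.2]), (370, 217), np.float64(60.4), array([39.2, 41. ]), 0.9)
(array([ 463.2, -227.3]), array([ 463. , -227.3]), (319, 155), np.float64(60.4), array([40.7, 43.3]), 0.91)
(array([ 515.1, -143.9]), array([ 515.7, -144. ]), (358, 90), np.float64(63.5), array([43. , 47.2]), 0.88)
(array([459. , -63.2]), array([459.6, -63.4]), (316, 24), np.float64(67.6), array([45.8, 51.3]), 0.83)
```

>>> apply_moves --delta_pos '[[-0.05,0.3,-0.3],[-0.05,0.6,-0.6],[-0.05,0.93,-0.93],[-0.05,0.93,-0.93],[-0.05,0.93,-0.93]]' --rot '[[0,0,0],[0,0,0],[0,0,0],[0,0,0],[0,0,0]]' --hand '[0.7,0.7,0.7,0.7,0.7]'

```text
time_s: 25.22
ee_pos: [460.9, -160.3, 258.4]
ee_rot: [-178.9, -0.3, 90.3]
force: [-1.6, 0.7, 0.0]
gripper_width: 63.8
gripper_force: 0.0
```

>>> apply_moves --delta_pos '[[-0.05,0.3,-0.3],[-0.05,0.6,-0.6],[-0.05,0.93,-0.93],[-0.05,0.93,-0.93],[-0.05,0.93,-0.93],[-0.05,0.93,-0.93],[-0.05,0.93,-0.93]]' --rot '[[0,0,0],[0,0,0],[0,0,0],[0,0,0],[0,0,0],[0,0,0],[0,0,0]]' --hand '[0.7,0.7,0.7,0.7,0.7,0.7,0.7]'

```text
time_s: 25.8
ee_pos: [460.0, -54.2, 152.9]
ee_rot: [-179.7, 0.0, 90.1]
force: [-0.0, 0.1, 0.5]
gripper_width: 63.8
gripper_force: 0.0
```

Run:
```python
from h import *
s=env.state();print(s["time_s"],s["ee_pos"],s["ee_rot"])
w=grab("wrist")
for b in blanks(w): print(b)
```

```text
25.8 [459.96925555 -54.15702526 152.86272257] [-1.79659130e+02  4.31491112e-02  9.01120126e+01]
(array([461.4,  97. ]), (325.0, 31.5), np.float64(46.9), 0.64)
```

>>> apply_moves --delta_pos '[[0,0.3,0],[0,0.6,0],[0,0.8,0],[0,0.8,0],[0,0.8,0],[0,0.8,0]]' --rot '[[0,0,0],[0,0,0],[0,0,0],[0,0,0],[0,0,0],[0,0,0]]' --hand '[0.7,0.7,0.7,0.7,0.7,0.7]'

```text
time_s: 26.35
ee_pos: [459.4, 41.7, 152.5]
ee_rot: [-179.6, 0.0, 90.0]
force: [0.4, -0.2, -0.2]
gripper_width: 63.9
gripper_force: 0.0
```

Run:
```python
from h import *
s=env.state();print(s["time_s"],s["ee_pos"],s["ee_rot"])
w=grab("wrist")
for b in blanks(w): print(b)
for b in blanks(w,12): print(b)
```

```text
26.35 [459.38062466  41.68551615 152.51067391] [-1.79621232e+02  1.05484637e-02  9.00497831e+01]
(array([459. ,  98.4]), (322.4, 157.9), np.float64(43.4), 0.92)
(array([447.7, 184. ]), (307.8, 44.2), np.float64(44.7), 0.66)
(array([459. ,  98.7]), (322.4, 157.9), np.float64(42.9), 0.92)
(array([447.9, 183.1]), (307.8, 44.2), np.float64(44.1), 0.66)
```

>>> apply_moves --delta_pos '[[0,0.3,-0.3],[0,0.475,-0.6],[0,0.475,-0.9],[0,0.475,-0.9],[0,0.475,-0.9]]' --rot '[[0,0,0],[0,0,0],[0,0,0],[0,0,0],[0,0,0]]' --hand '[0.7,0.7,0.7,0.7,0.7]'

```text
time_s: 26.82
ee_pos: [457.2, 98.6, 42.4]
ee_rot: [-179.2, 0.1, 90.1]
force: [0.3, -0.0, 0.7]
gripper_width: 63.8
gripper_force: 0.0
```

>>> apply_moves --delta_pos '[[0,0,-0.2],[0,0,-0.335],[0,0,-0.335],[0,0,-0.335],[0,0,-0.335],[0,0,-0.335],[0,0,-0.335],[0,0,-0.335],[0,0,-0.335],[0,0,-0.335]]' --rot '[[0,0,0],[0,0,0],[0,0,0],[0,0,0],[0,0,0],[0,0,0],[0,0,0],[0,0,0],[0,0,0],[0,0,0]]' --hand '[0.7,0.7,0.7,0.6,0.4,0.4,0.4,0.4,0.4,0.4]' --newtons 20

```text
time_s: 27.65
ee_pos: [459.6, 99.7, 4.9]
ee_rot: [-179.7, -0.0, 90.1]
force: [-1.0, -2.0, 6.9]
gripper_width: 41.3
gripper_force: 20.0
```

>>> apply_moves --delta_pos '[[0,0,0.1],[0,0,0.3],[0,-0.2,0.6],[0,-0.5,0.9],[0,-0.75,1],[0,-0.92,1],[0,-0.92,1],[0,-0.92,1]]' --rot '[[0,0,0],[0,0,0],[0,0,0],[0,0,0],[0,0,0],[0,0,0],[0,0,0],[0,0,0]]' --hand '[0.4,0.4,0.4,0.4,0.4,0.4,0.4,0.4]'

```text
time_s: 28.32
ee_pos: [458.4, -11.3, 124.0]
ee_rot: [-179.6, -0.0, 90.0]
force: [0.7, 1.0, -0.3]
gripper_width: 41.2
gripper_force: 20.0
```

>>> apply_moves --delta_pos '[[0,-0.2,0.1],[0,-0.5,0.2],[0,-0.75,0.2],[0,-0.92,0.2],[0,-0.92,0.2],[0,-0.92,0.2]]' --rot '[[0,0,0],[0,0,0],[0,0,0],[0,0,0],[0,0,0],[0,0,0]]' --hand '[0.4,0.4,0.4,0.4,0.4,0.4]'

```text
time_s: 28.82
ee_pos: [458.1, -120.4, 146.7]
ee_rot: [-179.4, -0.1, 90.0]
force: [-0.7, -0.2, -0.0]
gripper_width: 41.3
gripper_force: 20.0
```

Run:
```python
from h import *
s=env.state();print(s["time_s"],s["ee_pos"],s["ee_rot"],s["gripper_width"],s["gripper_force"])
w=grab("wrist")
for o in dmask(w): print(o)
lm(w,"dome1_top",40)
```

```text
28.8167 [ 458.13282184 -120.3686499   146.74580306] [-1.79415213e+02 -9.37981492e-02  9.00376631e+01] 41.34335995182362 19.998663067817688
(array([460.1, -61.8]), array([459.8, -61.7]), (326, 157), np.float64(60.8), array([73.7, 75.6]), 0.94)
dome1_top 0.87 [326. 160.] [459.9 -62.6  40. ]
```

>>> apply_moves --delta_pos '[[0.01,0.1,0],[0.01,0.25,0],[0.01,0.4,-0.15],[0.01,0.495,-0.3],[0.01,0.495,-0.45],[0.01,0.495,-0.6],[0.01,0.495,-0.72],[0.01,0.495,-0.72],[0.01,0.495,-0.72],[0.01,0.495,-0.72]]' --rot '[[0,0,0],[0,0,0],[0,0,0],[0,0,0],[0,0,0],[0,0,0],[0,0,0],[0,0,0],[0,0,0],[0,0,0]]' --hand '[0.4,0.4,0.4,0.4,0.4,0.4,0.4,0.4,0.4,0.4]'

```text
time_s: 29.75
ee_pos: [460.3, -60.8, 61.7]
ee_rot: [-179.6, -0.0, 90.2]
force: [0.3, -0.9, -0.4]
gripper_width: 41.6
gripper_force: 20.0
```

>>> apply_moves --delta_pos '[[0,0,0],[0,0,0],[0,0,0]]' --rot '[[0,0,0],[0,0,0],[0,0,0]]' --hand '[0.4,0.4,0.4]'

```text
time_s: 30.0
ee_pos: [460.2, -61.7, 61.7]
ee_rot: [-179.6, -0.0, 90.1]
force: [-1.0, 0.1, -0.2]
gripper_width: 41.4
gripper_force: 20.0
```

>>> apply_moves --delta_pos '[[0,0.005,-0.03],[0,0.005,-0.06],[0,0.005,-0.09],[0,0.005,-0.12],[0,0.005,-0.135],[0,0.005,-0.135],[0,0.005,-0.135]]' --rot '[[0,0,0],[0,0,0],[0,0,0],[0,0,0],[0,0,0],[0,0,0],[0,0,0]]' --hand '[0.4,0.4,0.4,0.4,0.4,0.4,0.4]'

```text
time_s: 30.58
ee_pos: [459.3, -61.1, 44.8]
ee_rot: [-179.4, -0.0, 90.1]
force: [-2.2, -0.1, 3.9]
gripper_width: 40.7
gripper_force: 20.0
```

>>> apply_moves --delta_pos '[[0,0,-0.005],[0,0,-0.01],[0,0,-0.01],[0,0,-0.01]]' --rot '[[0,0,0],[0,0,0],[0,0,0],[0,0,0]]' --hand '[0.4,0.4,0.4,0.4]'

```text
time_s: 30.92
ee_pos: [459.3, -61.0, 44.6]
ee_rot: [-179.5, -0.0, 90.1]
force: [-3.6, 0.2, 12.1]
gripper_width: 41.0
gripper_force: 20.0
```

>>> apply_moves --delta_pos '[[0,0,0.01],[0,0,0.01],[0,0,0.01],[0,0,0.01],[0,0,0.01],[0,0,0.01],[0,0,0.01],[0,0,0.01]]' --rot '[[0,0,0],[0,0,0],[0,0,0],[0,0,0],[0,0,0],[0,0,0],[0,0,0],[0,0,0]]' --hand '[0.4,0.4,0.5,0.6,0.7,0.7,0.7,0.7]'

```text
time_s: 31.58
ee_pos: [459.6, -61.0, 44.7]
ee_rot: [-179.5, -0.0, 90.1]
force: [0.6, -0.1, 0.6]
gripper_width: 63.9
gripper_force: 0.0
```

>>> apply_moves --delta_pos '[[0,0,0.2],[0,-0.1,0.5],[0,-0.3,0.8],[0,-0.5,0.84],[0,-0.5,0.84],[0,-0.5,0.84]]' --rot '[[0,0,0],[0,0,0],[0,0,0],[0,0,0],[0,0,0],[0,0,0]]' --hand '[0.7,0.7,0.7,0.7,0.7,0.7]'

```text
time_s: 32.08
ee_pos: [459.7, -121.7, 146.0]
ee_rot: [-179.6, -0.0, 90.0]
force: [-0.5, 0.2, -0.1]
gripper_width: 63.8
gripper_force: 0.0
```

Run:
```python
from h import *
s=env.state();print(s["time_s"],s["ee_pos"],s["ee_rot"])
w=grab("wrist"); save(w,"w9.png")
for b in blanks(w,48): print("b48",b)
for b in blanks(w,56): print("b56",b)
for o in dmask(w): print(o)
lm(w,"dome1_top",40); lm(w,"blank1_center",48)
v=w["pixels"]; g=(v[:,:,0].astype(int)<125)
print(g[60:250,250:400].mean())
```

```text
32.0833 [ 459.71305301 -121.74068106  146.00042558] [-1.79563170e+02 -1.29206020e-02  8.99750869e+01]
b48 (array([460.1, -62.3]), (323.1, 157.9), np.float64(43.4), 0.92)
b56 (array([460.1, -61.9]), (323.1, 157.9), np.float64(42.2), 0.92)
0.11143859649122807
```

>>> apply_moves --delta_pos '[[-0.05,0.3,0],[-0.05,0.6,0],[-0.05,0.9,0],[-0.05,1,0.03],[-0.05,1,0.03]]' --rot '[[0,0,0],[0,0,0],[0,0,0],[0,0,0],[0,0,0]]' --hand '[0.7,0.7,0.7,0.7,0.7]'

```text
time_s: 32.65
ee_pos: [452.9, 2.1, 148.6]
ee_rot: [-179.4, -0.1, 90.4]
force: [0.4, 0.1, -0.8]
gripper_width: 63.6
gripper_force: 0.0
```

>>> apply_moves --delta_pos '[[-0.05,0.3,0],[-0.05,0.6,0],[-0.05,0.9,0],[-0.05,1,0.03],[-0.05,1.0,0.03],[-0.05,1.0,0.03],[-0.05,1.0,0.03],[-0.05,1.0,0.03]]' --rot '[[0,0,0],[0,0,0],[0,0,0],[0,0,0],[0,0,0],[0,0,0],[0,0,0],[0,0,0]]' --hand '[0.7,0.7,0.7,0.7,0.7,0.7,0.7,0.7]'

```text
time_s: 33.32
ee_pos: [447.4, 117.7, 152.3]
ee_rot: [-179.4, 0.0, 90.0]
force: [-0.5, -0.4, 0.1]
gripper_width: 63.9
gripper_force: 0.0
```

Run:
```python
from h import *
s=env.state();print(s["time_s"],s["ee_pos"],s["ee_rot"])
w=grab("wrist")
for b in blanks(w): print(b)
```

```text
33.3167 [447.39270115 117.73315705 152.34551591] [-1.79442162e+02  2.00953019e-02  9.00224388e+01]
(array([447.3, 185.8]), (323.3, 143.7), np.float64(44.7), 0.89)
```

>>> apply_moves --delta_pos '[[0,0.3,-0.3],[0,0.565,-0.6],[0,0.565,-0.9],[0,0.565,-0.9],[0,0.565,-0.9],[0,0.565,-0.9]]' --rot '[[0,0,0],[0,0,0],[0,0,0],[0,0,0],[0,0,0],[0,0,0]]' --hand '[0.7,0.7,0.7,0.7,0.7,0.7]'

```text
time_s: 33.87
ee_pos: [448.2, 186.0, 45.4]
ee_rot: [-179.5, -0.0, 90.1]
force: [0.1, -0.5, 0.1]
gripper_width: 63.9
gripper_force: 0.0
```

>>> apply_moves --delta_pos '[[0,0,-0.2],[0,0,-0.335],[0,0,-0.335],[0,0,-0.335],[0,0,-0.335],[0,0,-0.335],[0,0,-0.335],[0,0,-0.335],[0,0,-0.335],[0,0,-0.335]]' --rot '[[0,0,0],[0,0,0],[0,0,0],[0,0,0],[0,0,0],[0,0,0],[0,0,0],[0,0,0],[0,0,0],[0,0,0]]' --hand '[0.7,0.7,0.7,0.6,0.4,0.4,0.4,0.4,0.4,0.4]'

```text
time_s: 34.7
ee_pos: [448.6, 186.9, 6.0]
ee_rot: [-179.6, -0.1, 90.1]
force: [-1.2, -1.5, 7.7]
gripper_width: 41.3
gripper_force: 20.0
```

>>> apply_moves --delta_pos '[[0,0,0.1],[0,0,0.3],[0,-0.2,0.6],[0.02,-0.5,0.9],[0.03,-0.75,1],[0.03,-1,1],[0.03,-1,1]]' --rot '[[0,0,0],[0,0,0],[0,0,0],[0,0,0],[0,0,0],[0,0,0],[0,0,0]]' --hand '[0.4,0.4,0.4,0.4,0.4,0.4,0.4]'

```text
time_s: 35.28
ee_pos: [451.9, 62.9, 126.6]
ee_rot: [-179.7, 0.1, 89.9]
force: [-1.0, -0.1, -0.6]
gripper_width: 41.0
gripper_force: 20.0
```

>>> apply_moves --delta_pos '[[0.03,-0.3,0.1],[0.03,-0.6,0.2],[0.03,-0.9,0.2],[0.03,-0.97,0.2]]' --rot '[[0,0,0],[0,0,0],[0,0,0],[0,0,0]]' --hand '[0.4,0.4,0.4,0.4]'

```text
time_s: 35.62
ee_pos: [455.3, -53.0, 149.4]
ee_rot: [-179.6, 0.1, 89.9]
force: [-0.3, 0.4, 0.5]
gripper_width: 41.2
gripper_force: 20.0
```

>>> apply_moves --delta_pos '[[0.03,-0.3,0],[0.03,-0.6,0],[0.03,-0.9,0],[0.03,-0.97,0]]' --rot '[[0,0,0],[0,0,0],[0,0,0],[0,0,0]]' --hand '[0.4,0.4,0.4,0.4]'

```text
time_s: 35.95
ee_pos: [458.8, -169.4, 148.4]
ee_rot: [-179.5, 0.1, 89.9]
force: [0.3, 0.4, 0.3]
gripper_width: 41.3
gripper_force: 20.0
```

>>> apply_moves --delta_pos '[[0.03,-0.3,0],[0.03,-0.6,0],[0.03,-0.9,0],[0.03,-0.97,0],[0.03,-0.97,0],[0.03,-0.97,0],[0.03,-0.97,0]]' --rot '[[0,0,0],[0,0,0],[0,0,0],[0,0,0],[0,0,0],[0,0,0],[0,0,0]]' --hand '[0.4,0.4,0.4,0.4,0.4,0.4,0.4]'

```text
time_s: 36.53
ee_pos: [461.9, -280.5, 148.3]
ee_rot: [-179.4, -0.1, 90.2]
force: [-0.5, -0.1, -0.2]
gripper_width: 41.1
gripper_force: 20.0
```

Run:
```python
from h import *
s=env.state();print(s["time_s"],s["ee_pos"],s["ee_rot"],s["gripper_width"],s["gripper_force"])
w=grab("wrist")
for o in dmask(w): print(o)
lm(w,"dome1_top",40)
for b in blanks(w,48): print(b)
```

```text
36.5333 [ 461.89354366 -280.47859997  148.27169334] [-1.79443568e+02 -1.05600535e-01  9.01600283e+01] 41.06527006672572 19.99873638153076
(array([ 463.7, -227.1]), array([ 463.3, -227. ]), (326, 163), np.float64(60.6), array([72.8, 74.9]), 0.94)
(array([ 515.6, -143.4]), array([ 515.9, -143.5]), (396, 50), np.float64(68.1), array([79. , 89.7]), 0.85)
```

>>> apply_moves --delta_pos '[[0.012,0.1,0],[0.012,0.25,0],[0.012,0.4,-0.15],[0.012,0.457,-0.3],[0.012,0.457,-0.45],[0.012,0.457,-0.6],[0.012,0.457,-0.71],[0.012,0.457,-0.71],[0.012,0.457,-0.71],[0.012,0.457,-0.71]]' --rot '[[0,0,0],[0,0,0],[0,0,0],[0,0,0],[0,0,0],[0,0,0],[0,0,0],[0,0,0],[0,0,0],[0,0,0]]' --hand '[0.4,0.4,0.4,0.4,0.4,0.4,0.4,0.4,0.4,0.4]'

```text
time_s: 37.47
ee_pos: [464.2, -227.2, 64.3]
ee_rot: [-179.6, 0.0, 90.1]
force: [-0.4, -0.6, -0.2]
gripper_width: 41.2
gripper_force: 20.0
```

>>> apply_moves --delta_pos '[[0,0,0],[0,0,0],[0,0,0]]' --rot '[[0,0,0],[0,0,0],[0,0,0]]' --hand '[0.4,0.4,0.4]'

```text
time_s: 37.72
ee_pos: [463.9, -227.8, 64.1]
ee_rot: [-179.6, 0.0, 90.1]
force: [0.1, 0.1, 0.4]
gripper_width: 41.0
gripper_force: 20.0
```

>>> apply_moves --delta_pos '[[0,0.017,-0.03],[0,0.017,-0.06],[0,0.017,-0.09],[0,0.017,-0.12],[0,0.017,-0.14],[0,0.017,-0.15],[0,0.017,-0.15],[0,0.017,-0.15]]' --rot '[[0,0,0],[0,0,0],[0,0,0],[0,0,0],[0,0,0],[0,0,0],[0,0,0],[0,0,0]]' --hand '[0.4,0.4,0.4,0.4,0.4,0.4,0.4,0.4]'

```text
time_s: 38.38
ee_pos: [463.2, -225.5, 45.8]
ee_rot: [-179.5, -0.0, 90.1]
force: [-1.0, 0.5, 5.2]
gripper_width: 41.4
gripper_force: 20.0
```

>>> apply_moves --delta_pos '[[0,0,0],[0,0,0],[0,0,0],[0,0,0],[0,0,0],[0,0,0],[0,0,0],[0,0,0]]' --rot '[[0,0,0],[0,0,0],[0,0,0],[0,0,0],[0,0,0],[0,0,0],[0,0,0],[0,0,0]]' --hand '[0.4,0.45,0.5,0.6,0.7,0.7,0.7,0.7]'

```text
time_s: 39.05
ee_pos: [463.5, -225.5, 45.2]
ee_rot: [-179.5, -0.0, 90.1]
force: [0.1, 0.5, 0.4]
gripper_width: 64.0
gripper_force: 0.0
```

>>> apply_moves --delta_pos '[[0,0,0.2],[0,-0.1,0.5],[0,-0.3,0.8],[0,-0.47,0.84],[0,-0.47,0.84],[0,-0.47,0.84]]' --rot '[[0,0,0],[0,0,0],[0,0,0],[0,0,0],[0,0,0],[0,0,0]]' --hand '[0.7,0.7,0.7,0.7,0.7,0.7]'

```text
time_s: 39.55
ee_pos: [463.5, -282.6, 146.5]
ee_rot: [-179.5, -0.0, 90.0]
force: [-1.2, 1.0, -0.3]
gripper_width: 63.9
gripper_force: 0.0
```

Run:
```python
from h import *
s=env.state();print(s["time_s"],s["ee_pos"],s["ee_rot"])
w=grab("wrist"); t=grab("top")
for b in blanks(w,48): print("b48",b)
for b in blanks(t,8): print("t8",b)
for b in blanks(t,48): print("t48",b)
```

```text
39.55 [ 463.46891338 -282.64504029  146.49152093] [-1.79545585e+02 -3.14123726e-03  8.99999564e+01]
b48 (array([ 463.4, -226.1]), (322.7, 162.0), np.float64(43.3), 0.87)
t8 (array([353. , -62.5]), (325.2, 326.9), np.float64(49.7), 0.8)
t8 (array([448.8, 267. ]), (174.1, 284.2), np.float64(51.7), 0.81)
t48 (array([352.6, -61.8]), (325.2, 326.9), np.float64(48.2), 0.8)
t48 (array([445.5, 257.8]), (174.1, 284.2), np.float64(50.2), 0.81)
```

>>> apply_moves --delta_pos '[[-0.01,0.3,0],[-0.01,0.6,0],[-0.01,0.68,0]]' --rot '[[0,0,0],[0,0,0],[0,0,0]]' --hand '[0.7,0.7,0.7]'

```text
time_s: 39.9
ee_pos: [460.3, -195.5, 144.7]
ee_rot: [-179.2, -0.3, 90.2]
force: [0.4, 0.6, -1.2]
gripper_width: 63.7
gripper_force: 0.0
```

>>> apply_moves --delta_pos '[[-0.01,0.3,0],[-0.01,0.6,0],[-0.01,0.68,0],[-0.01,0.68,0]]' --rot '[[0,0,0],[0,0,0],[0,0,0],[0,0,0]]' --hand '[0.7,0.7,0.7,0.7]'

```text
time_s: 40.23
ee_pos: [460.2, -116.2, 145.5]
ee_rot: [-179.4, -0.1, 90.4]
force: [-0.3, 0.4, 1.0]
gripper_width: 64.0
gripper_force: 0.0
```

Run:
```python
from h import *
s=env.state();print(s["time_s"],s["ee_pos"],s["ee_rot"])
w=grab("wrist"); t=grab("top")
for b in blanks(w,48): print("b48",b)
for b in blanks(t,8): print("t8",b)
```

```text
40.2333 [ 460.21153609 -116.23084727  145.45436945] [-1.79379093e+02 -6.34805316e-02  9.03553546e+01]
b48 (array([368.3, -56.2]), (192.3, 156.6), np.float64(42.7), 0.82)
t8 (array([448.8, 267. ]), (174.1, 284.2), np.float64(51.7), 0.78)
```

>>> apply_moves --delta_pos '[[-0.03,0.3,0],[-0.03,0.6,0],[-0.03,0.9,0],[-0.03,0.93,0]]' --rot '[[0,0,0],[0,0,0],[0,0,0],[0,0,0]]' --hand '[0.7,0.7,0.7,0.7]'

```text
time_s: 40.67
ee_pos: [457.5, -4.5, 145.9]
ee_rot: [-179.5, -0.1, 90.2]
force: [-0.4, 0.7, 0.0]
gripper_width: 64.0
gripper_force: 0.0
```

>>> apply_moves --delta_pos '[[-0.03,0.3,0],[-0.03,0.6,0],[-0.03,0.9,0],[-0.03,0.93,0]]' --rot '[[0,0,0],[0,0,0],[0,0,0],[0,0,0]]' --hand '[0.7,0.7,0.7,0.7]'

```text
time_s: 41.0
ee_pos: [454.9, 107.3, 146.1]
ee_rot: [-179.6, -0.1, 90.2]
force: [0.1, 0.0, 0.5]
gripper_width: 63.8
gripper_force: 0.0
```

>>> apply_moves --delta_pos '[[-0.03,0.3,0],[-0.03,0.6,0],[-0.03,0.9,0],[-0.03,0.93,0],[-0.03,0.93,0],[-0.03,0.93,0]]' --rot '[[0,0,0],[0,0,0],[0,0,0],[0,0,0],[0,0,0],[0,0,0]]' --hand '[0.7,0.7,0.7,0.7,0.7,0.7]'

```text
time_s: 41.5
ee_pos: [450.7, 214.5, 145.8]
ee_rot: [-179.5, 0.1, 90.1]
force: [0.3, -0.0, -0.6]
gripper_width: 63.4
gripper_force: 0.0
```

Run:
```python
from h import *
s=env.state();print(s["time_s"],s["ee_pos"],s["ee_rot"])
w=grab("wrist")
for b in blanks(w): print(b)
```

```text
41.5 [450.70196389 214.52695085 145.75304275] [-1.79459731e+02  6.57827906e-02  9.00797459e+01]
(array([450.3, 269.9]), (322.8, 159.9), np.float64(43.9), 0.92)
```

Blank 1 has been knocked off its dome to about (353,-62), so I'll put it back afterwards. Blank 3 comes first.

>>> apply_moves --delta_pos '[[0,0.3,-0.3],[0,0.46,-0.6],[0,0.46,-0.85],[0,0.46,-0.85],[0,0.46,-0.85],[0,0.46,-0.85]]' --rot '[[0,0,0],[0,0,0],[0,0,0],[0,0,0],[0,0,0],[0,0,0]]' --hand '[0.7,0.7,0.7,0.7,0.7,0.7]'

```text
time_s: 42.05
ee_pos: [451.5, 270.3, 45.6]
ee_rot: [-179.6, -0.0, 90.0]
force: [0.6, -0.6, 0.4]
gripper_width: 64.0
gripper_force: 0.0
```

>>> apply_moves --delta_pos '[[0,0,-0.2],[0,0,-0.335],[0,0,-0.335],[0,0,-0.335],[0,0,-0.335],[0,0,-0.335],[0,0,-0.335],[0,0,-0.335],[0,0,-0.335],[0,0,-0.335]]' --rot '[[0,0,0],[0,0,0],[0,0,0],[0,0,0],[0,0,0],[0,0,0],[0,0,0],[0,0,0],[0,0,0],[0,0,0]]' --hand '[0.7,0.7,0.7,0.6,0.4,0.4,0.4,0.4,0.4,0.4]'

```text
time_s: 42.88
ee_pos: [451.3, 271.6, 5.5]
ee_rot: [-179.6, -0.1, 90.1]
force: [-0.2, -1.3, 6.6]
gripper_width: 41.2
gripper_force: 20.0
```

>>> apply_moves --delta_pos '[[0,0,0.1],[0,0,0.3],[0,-0.2,0.6],[0.02,-0.5,0.9],[0.1,-0.75,1],[0.13,-1,1],[0.13,-1,1]]' --rot '[[0,0,0],[0,0,0],[0,0,0],[0,0,0],[0,0,0],[0,0,0],[0,0,0]]' --hand '[0.4,0.4,0.4,0.4,0.4,0.4,0.4]'

```text
time_s: 43.47
ee_pos: [467.1, 147.3, 126.0]
ee_rot: [-179.7, 0.0, 89.9]
force: [0.7, -0.1, -0.8]
gripper_width: 41.1
gripper_force: 20.0
```

>>> apply_moves --delta_pos '[[0.05,-0.3,0.1],[0.09,-0.6,0.2],[0.135,-0.9,0.2],[0.135,-0.965,0.2]]' --rot '[[0,0,0],[0,0,0],[0,0,0],[0,0,0]]' --hand '[0.4,0.4,0.4,0.4]'

```text
time_s: 43.8
ee_pos: [483.1, 32.0, 148.8]
ee_rot: [-179.6, 0.1, 89.9]
force: [-0.1, 1.3, -0.4]
gripper_width: 41.6
gripper_force: 20.0
```

>>> apply_moves --delta_pos '[[0.05,-0.3,0],[0.09,-0.6,0],[0.135,-0.9,0],[0.135,-0.965,0]]' --rot '[[0,0,0],[0,0,0],[0,0,0],[0,0,0]]' --hand '[0.4,0.4,0.4,0.4]'

```text
time_s: 44.13
ee_pos: [499.2, -83.7, 147.8]
ee_rot: [-179.6, 0.1, 89.9]
force: [0.9, -0.4, -0.6]
gripper_width: 41.3
gripper_force: 20.0
```

>>> apply_moves --delta_pos '[[0.05,-0.3,0],[0.09,-0.6,0],[0.135,-0.9,0],[0.135,-0.965,0],[0.135,-0.965,0],[0.135,-0.965,0],[0.135,-0.965,0]]' --rot '[[0,0,0],[0,0,0],[0,0,0],[0,0,0],[0,0,0],[0,0,0],[0,0,0]]' --hand '[0.4,0.4,0.4,0.4,0.4,0.4,0.4]'

```text
time_s: 44.72
ee_pos: [514.1, -194.3, 147.7]
ee_rot: [-179.4, -0.1, 90.2]
force: [-0.1, -0.0, 0.1]
gripper_width: 41.2
gripper_force: 20.0
```

Run:
```python
from h import *
s=env.state();print(s["time_s"],s["ee_pos"],s["ee_rot"],s["gripper_width"],s["gripper_force"])
w=grab("wrist")
for o in dmask(w): print(o)
for b in blanks(w,8): print(b)
```

```text
44.7167 [ 514.10211923 -194.31915155  147.70710868] [-1.79437775e+02 -9.08934329e-02  9.01599477e+01] 41.152679176865675 19.9986469745636
(array([ 516.5, -143.5]), array([ 516.1, -143.3]), (326, 166), np.float64(61.0), array([72.9, 74.8]), 0.93)
(array([460.2, -62. ]), array([460., -62.]), (252, 56), np.float64(67.2), array([78.9, 88.6]), 0.87)
```

>>> apply_moves --delta_pos '[[0.012,0.1,0],[0.012,0.25,0],[0.012,0.4,-0.15],[0.012,0.45,-0.3],[0.012,0.45,-0.45],[0.012,0.45,-0.6],[0.012,0.45,-0.71],[0.012,0.45,-0.71],[0.012,0.45,-0.71],[0.012,0.45,-0.71]]' --rot '[[0,0,0],[0,0,0],[0,0,0],[0,0,0],[0,0,0],[0,0,0],[0,0,0],[0,0,0],[0,0,0],[0,0,0]]' --hand '[0.4,0.4,0.4,0.4,0.4,0.4,0.4,0.4,0.4,0.4]'

```text
time_s: 45.6
ee_pos: [516.6, -141.4, 63.7]
ee_rot: [-179.6, -0.0, 90.2]
force: [-1.1, -0.3, 0.3]
gripper_width: 41.1
gripper_force: 20.0
```

>>> apply_moves --delta_pos '[[0,0,0],[0,0,0],[0,0,0]]' --rot '[[0,0,0],[0,0,0],[0,0,0]]' --hand '[0.4,0.4,0.4]'

```text
time_s: 45.85
ee_pos: [516.4, -142.2, 63.5]
ee_rot: [-179.6, 0.0, 90.1]
force: [0.3, -0.3, -0.4]
gripper_width: 41.2
gripper_force: 20.0
```

>>> apply_moves --delta_pos '[[0,0.003,-0.03],[0,0.003,-0.06],[0,0.003,-0.09],[0,0.003,-0.12],[0,0.003,-0.14],[0,0.003,-0.15],[0,0.003,-0.15],[0,0.003,-0.15]]' --rot '[[0,0,0],[0,0,0],[0,0,0],[0,0,0],[0,0,0],[0,0,0],[0,0,0],[0,0,0]]' --hand '[0.4,0.4,0.4,0.4,0.4,0.4,0.4,0.4]'

```text
time_s: 46.52
ee_pos: [515.6, -141.8, 45.3]
ee_rot: [-179.5, -0.0, 90.1]
force: [-2.4, 0.6, 6.2]
gripper_width: 41.1
gripper_force: 20.0
```

>>> apply_moves --delta_pos '[[0,0,0],[0,0,0],[0,0,0],[0,0,0],[0,0,0],[0,0,0],[0,0,0],[0,0,0]]' --rot '[[0,0,0],[0,0,0],[0,0,0],[0,0,0],[0,0,0],[0,0,0],[0,0,0],[0,0,0]]' --hand '[0.4,0.45,0.5,0.6,0.7,0.7,0.7,0.7]'

```text
time_s: 47.18
ee_pos: [515.9, -141.8, 44.6]
ee_rot: [-179.5, -0.0, 90.1]
force: [-0.1, -0.1, -0.1]
gripper_width: 63.7
gripper_force: 0.0
```

>>> apply_moves --delta_pos '[[0,0,0.2],[0,-0.1,0.5],[0,-0.3,0.8],[0,-0.47,0.84],[0,-0.47,0.84],[0,-0.47,0.84]]' --rot '[[0,0,0],[0,0,0],[0,0,0],[0,0,0],[0,0,0],[0,0,0]]' --hand '[0.7,0.7,0.7,0.7,0.7,0.7]'

```text
time_s: 47.68
ee_pos: [515.8, -198.8, 145.8]
ee_rot: [-179.5, -0.0, 90.0]
force: [0.0, 0.4, -0.4]
gripper_width: 64.0
gripper_force: 0.0
```

Run:
```python
from h import *
s=env.state();print(s["time_s"],s["ee_pos"],s["ee_rot"])
w=grab("wrist"); t=grab("top")
for b in blanks(w,48): print("b48",b)
for b in blanks(t,8): print("t8",b)
```

```text
47.6833 [ 515.84574679 -198.77223975  145.83294135] [-1.79539441e+02 -2.27208475e-02  8.99912388e+01]
b48 (array([ 515.9, -142.8]), (322.8, 163.0), np.float64(43.4), 0.92)
b48 (array([375.8, -65.8]), (110.9, 46.1), np.float64(47.2), 0.78)
t8 (array([352.9, -62.7]), (325.2, 326.9), np.float64(49.4), 0.8)
```

>>> apply_moves --delta_pos '[[-0.3,0.1,0],[-0.6,0.2,0],[-0.75,0.25,0.03],[-0.75,0.33,0.03]]' --rot '[[0,0,0],[0,0,0],[0,0,0],[0,0,0]]' --hand '[0.7,0.7,0.7,0.7]'

```text
time_s: 48.12
ee_pos: [421.2, -156.7, 148.1]
ee_rot: [-179.2, -0.1, 90.1]
force: [-0.5, -0.0, -0.2]
gripper_width: 64.0
gripper_force: 0.0
```

>>> apply_moves --delta_pos '[[-0.3,0.15,0],[-0.55,0.3,0],[-0.55,0.33,0],[-0.55,0.33,0],[-0.55,0.33,0],[-0.55,0.33,0]]' --rot '[[0,0,0],[0,0,0],[0,0,0],[0,0,0],[0,0,0],[0,0,0]]' --hand '[0.7,0.7,0.7,0.7,0.7,0.7]'

```text
time_s: 48.62
ee_pos: [361.6, -119.3, 149.2]
ee_rot: [-179.6, 0.0, 90.1]
force: [-0.1, -0.0, -0.4]
gripper_width: 63.5
gripper_force: 0.0
```

Run:
```python
from h import *
s=env.state();print(s["time_s"],s["ee_pos"],s["ee_rot"])
w=grab("wrist");save(w,"w10.png")
for b in blanks(w): print(b)
for b in blanks(w,tol=.6): print(b)
```

```text
48.6167 [ 361.61267108 -119.29328642  149.24228042] [-1.79568094e+02  7.39972398e-03  9.01371269e+01]
(array([353.9, -59.3]), (313.6, 154.0), np.float64(44.4), 0.91)
(array([353.9, -59.3]), (313.6, 154.0), np.float64(44.4), 0.91)
```

>>> apply_moves --delta_pos '[[-0.062,0.3,-0.3],[-0.062,0.5,-0.6],[-0.062,0.5,-0.875],[-0.062,0.5,-0.875],[-0.062,0.5,-0.875],[-0.062,0.5,-0.875]]' --rot '[[0,0,0],[0,0,0],[0,0,0],[0,0,0],[0,0,0],[0,0,0]]' --hand '[0.7,0.7,0.7,0.7,0.7,0.7]'

```text
time_s: 49.17
ee_pos: [354.4, -59.8, 45.2]
ee_rot: [-179.6, 0.0, 90.1]
force: [-0.2, -0.5, 0.5]
gripper_width: 63.9
gripper_force: 0.0
```

>>> apply_moves --delta_pos '[[0,0,-0.2],[0,0,-0.335],[0,0,-0.335],[0,0,-0.335],[0,0,-0.335],[0,0,-0.335],[0,0,-0.335],[0,0,-0.335],[0,0,-0.335],[0,0,-0.335]]' --rot '[[0,0,0],[0,0,0],[0,0,0],[0,0,0],[0,0,0],[0,0,0],[0,0,0],[0,0,0],[0,0,0],[0,0,0]]' --hand '[0.7,0.7,0.7,0.6,0.4,0.4,0.4,0.4,0.4,0.4]'

```text
time_s: 50.0
ee_pos: [353.7, -59.4, 5.1]
ee_rot: [-179.7, 0.0, 90.1]
force: [-1.1, -0.9, 8.9]
gripper_width: 41.4
gripper_force: 20.0
```

>>> apply_moves --delta_pos '[[0,0,0.1],[0,0,0.3],[0,0,0.6],[0.3,-0.2,0.9],[0.6,-0.4,1],[0.86,-0.5,1],[0.86,-0.5,1],[0.86,-0.5,1],[0.86,-0.5,1],[0.86,-0.5,1]]' --rot '[[0,0,0],[0,0,0],[0,0,0],[0,0,0],[0,0,0],[0,0,0],[0,0,0],[0,0,0],[0,0,0],[0,0,0]]' --hand '[0.4,0.4,0.4,0.4,0.4,0.4,0.4,0.4,0.4,0.4]'

```text
time_s: 50.83
ee_pos: [453.5, -118.1, 123.2]
ee_rot: [-179.3, -0.1, 90.1]
force: [0.5, -0.6, -1.2]
gripper_width: 41.1
gripper_force: 20.0
```

Run:
```python
from h import *
s=env.state();print(s["time_s"],s["ee_pos"],s["ee_rot"],s["gripper_width"],s["gripper_force"])
w=grab("wrist")
for o in dmask(w): print(o)
for b in blanks(w,8): print(b)
```

```text
50.8333 [ 453.46269232 -118.07981088  123.22063339] [-1.79310369e+02 -7.79322825e-02  9.01162597e+01] 41.1255644999683 19.998884797096252
(array([459.8, -61.9]), array([459.9, -61.7]), (332, 162), np.float64(60.8), array([79.6, 81.9]), 0.94)
```

>>> apply_moves --delta_pos '[[0.027,0.1,0],[0.027,0.25,0],[0.027,0.4,-0.1],[0.027,0.478,-0.2],[0.027,0.478,-0.3],[0.027,0.478,-0.4],[0.027,0.478,-0.5],[0.027,0.478,-0.5],[0.027,0.478,-0.5],[0.027,0.478,-0.5]]' --rot '[[0,0,0],[0,0,0],[0,0,0],[0,0,0],[0,0,0],[0,0,0],[0,0,0],[0,0,0],[0,0,0],[0,0,0]]' --hand '[0.4,0.4,0.4,0.4,0.4,0.4,0.4,0.4,0.4,0.4]'

```text
time_s: 51.72
ee_pos: [458.6, -61.5, 64.5]
ee_rot: [-179.5, -0.0, 90.1]
force: [-0.5, 0.0, -0.5]
gripper_width: 41.3
gripper_force: 20.0
```

>>> apply_moves --delta_pos '[[0,0,0],[0,0,0],[0,0,0]]' --rot '[[0,0,0],[0,0,0],[0,0,0]]' --hand '[0.4,0.4,0.4]'

```text
time_s: 51.97
ee_pos: [459.2, -61.7, 64.5]
ee_rot: [-179.6, -0.0, 90.1]
force: [-0.3, 0.5, 0.1]
gripper_width: 41.2
gripper_force: 20.0
```

>>> apply_moves --delta_pos '[[0.01,0,-0.03],[0.01,0,-0.06],[0.01,0,-0.09],[0.01,0,-0.12],[0.01,0,-0.145],[0.01,0,-0.16],[0.01,0,-0.16],[0.01,0,-0.16]]' --rot '[[0,0,0],[0,0,0],[0,0,0],[0,0,0],[0,0,0],[0,0,0],[0,0,0],[0,0,0]]' --hand '[0.4,0.4,0.4,0.4,0.4,0.4,0.4,0.4]'

```text
time_s: 52.63
ee_pos: [459.8, -61.6, 45.0]
ee_rot: [-179.5, -0.0, 90.1]
force: [-2.1, 0.5, 4.5]
gripper_width: 41.3
gripper_force: 20.0
```

>>> apply_moves --delta_pos '[[0,0,0],[0,0,0],[0,0,0],[0,0,0],[0,0,0],[0,0,0],[0,0,0],[0,0,0]]' --rot '[[0,0,0],[0,0,0],[0,0,0],[0,0,0],[0,0,0],[0,0,0],[0,0,0],[0,0,0]]' --hand '[0.4,0.45,0.5,0.6,0.7,0.7,0.7,0.7]'

```text
time_s: 53.3
ee_pos: [460.2, -61.7, 44.7]
ee_rot: [-179.5, -0.0, 90.1]
force: [-0.3, -0.8, 0.3]
gripper_width: 63.7
gripper_force: 0.0
```

>>> apply_moves --delta_pos '[[0,0,0.2],[0,-0.1,0.5],[0,-0.3,0.8],[0,-0.47,0.84],[0,-0.47,0.84],[0,-0.47,0.84]]' --rot '[[0,0,0],[0,0,0],[0,0,0],[0,0,0],[0,0,0],[0,0,0]]' --hand '[0.7,0.7,0.7,0.7,0.7,0.7]'

```text
time_s: 53.8
ee_pos: [460.1, -118.6, 145.9]
ee_rot: [-179.6, -0.0, 90.0]
force: [-0.3, 1.0, -0.1]
gripper_width: 63.9
gripper_force: 0.0
```

Run:
```python
from h import *
s=env.state();print(s["time_s"],s["ee_pos"],s["ee_rot"])
w=grab("wrist")
for b in blanks(w,48): print("b48",b)
```

```text
53.8 [ 460.14611632 -118.55600045  145.8857934 ] [-1.79552406e+02 -2.06329945e-02  8.99846372e+01]
b48 (array([460.4, -60.2]), (323.0, 159.5), np.float64(43.1), 0.85)
```

>>> apply_moves --delta_pos '[[0.03,-0.3,0.3],[0.05,-0.6,0.6],[0.05,-0.9,0.9],[0.05,-0.97,0.97]]' --rot '[[0,0,0],[0,0,0],[0,0,0],[0,0,0]]' --hand '[0.3,0.2,0,0]'

```text
time_s: 54.18
ee_pos: [465.7, -234.3, 261.9]
ee_rot: [-179.4, -0.1, 90.2]
force: [-0.2, -0.6, -0.3]
gripper_width: 40.0
gripper_force: 0.0
```

>>> apply_moves --delta_pos '[[0,-0.3,0.3],[0.02,-0.5,0.5],[0.02,-0.7,0.8],[0.02,-0.7,0.9],[0.02,-0.7,0.9],[0.02,-0.7,0.9]]' --rot '[[0,0,0],[0,0,0],[0,0,0],[0,0,0],[0,0,0],[0,0,0]]' --hand '[0,0,0,0,0,0]'

```text
time_s: 54.68
ee_pos: [468.8, -317.7, 368.6]
ee_rot: [-179.4, -0.1, 90.1]
force: [-0.1, -0.1, -0.5]
gripper_width: 1.2
gripper_force: 0.0
```

Run:
```python
from h import *
s=env.state();print(s["time_s"],s["ee_pos"],s["ee_rot"])
w=grab("wrist"); t=grab("top")
for b in blanks(w,48): print("b48",b)
for o in dmask(w): print("bare dome",o)
for b in blanks(t,8): print("t8",b)
```

```text
54.6833 [ 468.78529587 -317.66815369  368.57673122] [-1.79417763e+02 -1.17720198e-01  9.01314218e+01]
b48 (array([ 464. , -226.7]), (320.6, 122.4), np.float64(42.8), 0.84)
b48 (array([ 515.5, -142.6]), (364.0, 49.5), np.float64(46.9), 0.61)
bare dome (array([ 536.5, -314.2]), array([ 537. , -314.1]), (373, 189), np.float64(60.1), array([40.1, 42.7]), 0.92)
t8 (array([ 381.7, -370.2]), (465.9, 311.3), np.float64(37.1), 0.62)
```

>>> apply_moves --delta_pos '[[0,0.3,-0.3],[0,0.6,-0.6],[0,0.9,-0.9],[0,0.9,-0.9]]' --rot '[[0,0,0],[0,0,0],[0,0,0],[0,0,0]]' --hand '[0.7,0.7,0.7,0.7]'

```text
time_s: 55.12
ee_pos: [465.8, -206.1, 257.4]
ee_rot: [-179.1, -0.3, 90.2]
force: [0.5, 0.3, 0.7]
gripper_width: 24.0
gripper_force: 0.0
```

>>> apply_moves --delta_pos '[[-0.05,0.3,-0.3],[-0.07,0.6,-0.6],[-0.07,0.77,-0.9],[-0.07,0.77,-0.96],[-0.07,0.77,-0.96],[-0.07,0.77,-0.96],[-0.07,0.77,-0.96],[-0.07,0.77,-0.96]]' --rot '[[0,0,0],[0,0,0],[0,0,0],[0,0,0],[0,0,0],[0,0,0],[0,0,0],[0,0,0]]' --hand '[0.7,0.7,0.7,0.7,0.7,0.7,0.7,0.7]'

```text
time_s: 55.78
ee_pos: [461.3, -118.9, 148.2]
ee_rot: [-179.7, 0.0, 90.1]
force: [-0.3, -0.0, -0.6]
gripper_width: 63.9
gripper_force: 0.0
```

Run:
```python
from h import *
s=env.state();print(s["time_s"],s["ee_pos"],s["ee_rot"])
w=grab("wrist"); sc=grab("scene")
for b in blanks(w,48): print("b48",b)
for X in [(460.1,-62,10)]: print(proj(w,X))
c=np.zeros((400,800,3),np.uint8)
c[:,:400]=cv2.resize(w["pixels"][90:230,250:390,::-1],(400,400),interpolation=cv2.INTER_CUBIC)
c[:,400:]=cv2.resize(sc["pixels"][180:280,270:370,::-1],(400,400),interpolation=cv2.INTER_CUBIC)
cv2.imwrite("pics/c9.png",c)
```

```text
55.7833 [ 461.328087   -118.93205877  148.20514555] [-1.79672628e+02  4.53432734e-02  9.00671130e+01]
b48 (array([460.4, -60.2]), (321.2, 158.6), np.float64(43.2), 0.84)
[321.15796583 158.03951838]
```

View pics/c9.png

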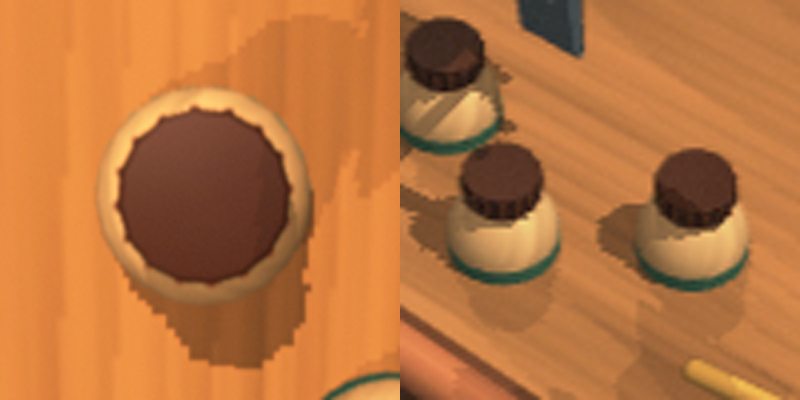

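The right crop shows the blank on the first dome leaning slightly to +y, about 3° and 1.5 mm off, while the other two sit well. I'll regrip, level and recentre it.

>>> apply_moves --delta_pos '[[-0.01,0.1,0],[-0.01,0.25,0],[-0.01,0.487,-0.1],[-0.01,0.487,-0.3],[-0.01,0.487,-0.5],[-0.01,0.487,-0.72],[-0.01,0.487,-0.72],[-0.01,0.487,-0.72]]' --rot '[[0,0,0],[0,0,0],[0,0,0],[0,0,0],[0,0,0],[0,0,0],[0,0,0],[0,0,0]]' --hand '[0.7,0.7,0.7,0.7,0.7,0.7,0.7,0.7]'

```text
time_s: 56.55
ee_pos: [458.3, -59.2, 60.2]
ee_rot: [-179.4, -0.0, 90.1]
force: [0.4, 0.2, 0.3]
gripper_width: 63.9
gripper_force: 0.0
```

>>> apply_moves --delta_pos '[[0,0,-0.1],[0,0,-0.13],[0,0,-0.13],[0,0,-0.13]]' --rot '[[0,0,0],[0,0,0],[0,0,0],[0,0,0]]' --hand '[0.7,0.7,0.7,0.7]'

```text
time_s: 56.88
ee_pos: [459.6, -59.7, 45.9]
ee_rot: [-179.6, -0.0, 90.1]
force: [-0.7, 0.2, 0.6]
gripper_width: 63.6
gripper_force: 0.0
```

>>> apply_moves --delta_pos '[[0.003,0,0],[0.003,0,0],[0.003,0,0],[0.003,0,0],[0.003,0,0],[0.003,0,0]]' --rot '[[0,0,0],[0,0,0],[0,0,0],[0,0,0],[0,0,0],[0,0,0]]' --hand '[0.55,0.5,0.45,0.4,0.4,0.4]' --newtons 15

```text
time_s: 57.38
ee_pos: [459.6, -59.6, 45.1]
ee_rot: [-179.5, -0.0, 90.1]
force: [0.8, -0.2, 2.6]
gripper_width: 41.3
gripper_force: 15.0
```

>>> apply_moves --delta_pos '[[0,0,0.02],[0,0,0.03],[0,-0.007,0.03],[0,-0.013,0.03],[0,-0.013,0.03],[0,-0.013,0.03]]' --rot '[[0,0,0],[0,0,0],[0.02,0,0],[0.037,0,0],[0.037,0,0],[0.037,0,0]]' --hand '[0.4,0.4,0.4,0.4,0.4,0.4]'

```text
time_s: 57.88
ee_pos: [459.2, -61.4, 48.3]
ee_rot: [-179.5, -3.2, 90.0]
force: [-0.3, 0.1, -0.5]
gripper_width: 41.1
gripper_force: 15.0
```

>>> apply_moves --delta_pos '[[0.006,0,-0.01],[0.006,0,-0.02],[0.006,0,-0.027],[0.006,0,-0.03],[0.006,0,-0.03]]' --rot '[[0,0,0],[0,0,0],[0,0,0],[0,0,0],[0,0,0]]' --hand '[0.4,0.4,0.4,0.4,0.4]'

```text
time_s: 58.3
ee_pos: [460.0, -60.9, 45.1]
ee_rot: [-179.5, -3.2, 90.1]
force: [-0.5, -0.7, 4.9]
gripper_width: 41.4
gripper_force: 15.0
```

>>> apply_moves --delta_pos '[[0,0,0],[0,0,0],[0,0,0],[0,0,0],[0,0,0],[0,0,0],[0,0,0],[0,0,0]]' --rot '[[0,0,0],[0,0,0],[0,0,0],[0,0,0],[0,0,0],[0,0,0],[0,0,0],[0,0,0]]' --hand '[0.4,0.45,0.5,0.6,0.7,0.7,0.7,0.7]'

```text
time_s: 58.97
ee_pos: [460.0, -61.2, 44.7]
ee_rot: [-179.5, -3.2, 90.1]
force: [0.1, 0.9, 0.4]
gripper_width: 63.5
gripper_force: 0.0
```

>>> apply_moves --delta_pos '[[0,0,0.2],[0,-0.1,0.5],[0,-0.3,0.8],[0,-0.48,0.84],[0,-0.48,0.84],[0,-0.48,0.84],[0,-0.48,0.84]]' --rot '[[0,0,0],[0,0,0],[-0.03,0,0],[-0.037,0,0],[-0.037,0,0],[-0.037,0,0],[-0.037,0,0]]' --hand '[0.7,0.7,0.7,0.7,0.7,0.7,0.7]'

```text
time_s: 59.55
ee_pos: [459.1, -118.1, 144.6]
ee_rot: [-179.4, -0.1, 90.1]
force: [-0.7, 0.3, -0.5]
gripper_width: 63.8
gripper_force: 0.0
```

Run:
```python
from h import *
s=env.state();print(s["time_s"],s["ee_pos"],s["ee_rot"])
w=grab("wrist"); sc=grab("scene")
for b in blanks(w,48): print("b48",b)
for b in blanks(sc,48): print("s48",b)
```

```text
59.55 [ 459.06113655 -118.09808925  144.58726299] [-1.79370992e+02 -9.52522399e-02  9.00708135e+01]
b48 (array([460.3, -61.9]), (325.0, 163.0), np.float64(43.4), 0.92)
s48 (array([459.4, -62.2]), (342.6, 226.6), np.float64(43.7), 0.85)
s48 (array([ 514.9, -144. ]), (294.4, 224.8), np.float64(44.3), 0.84)
s48 (array([-408.8, -235.1]), (475.0, 22.0), np.float64(38.7), 0.68)
```

All three blanks are centred. Now the switch.

>>> apply_moves --delta_pos '[[0,-0.2,0.4],[0,-0.5,0.8],[0,-0.8,0.9],[0,-0.8,0.9]]' --rot '[[0,0,0],[0,0,0],[0,0,0],[0,0,0]]' --hand '[0,0,0,0]'

```text
time_s: 59.98
ee_pos: [461.1, -216.8, 256.0]
ee_rot: [-179.7, 0.1, 90.1]
force: [1.7, -0.8, 0.4]
gripper_width: 40.3
gripper_force: 0.0
```

>>> apply_moves --delta_pos '[[0.02,-0.3,0],[0.05,-0.6,0],[0.05,-0.9,0],[0.05,-0.95,0]]' --rot '[[0,0,0],[0,0,0],[0,0,0],[0,0,0]]' --hand '[0,0,0,0]'

```text
time_s: 60.32
ee_pos: [465.9, -332.9, 251.8]
ee_rot: [-179.4, 0.1, 89.9]
force: [0.3, 0.9, -0.4]
gripper_width: 13.4
gripper_force: 0.0
```

>>> apply_moves --delta_pos '[[0.02,-0.3,0],[0.05,-0.6,0],[0.05,-0.9,0],[0.05,-0.95,0]]' --rot '[[0,0,0],[0,0,0],[0,0,0],[0,0,0]]' --hand '[0,0,0,0]'

```text
time_s: 60.65
ee_pos: [471.8, -446.7, 251.2]
ee_rot: [-179.4, 0.0, 90.0]
force: [-0.7, -0.2, -0.4]
gripper_width: 0.6
gripper_force: 0.0
```

>>> apply_moves --delta_pos '[[0.02,-0.2,0],[0.05,-0.5,0],[0.05,-0.5,0],[0.05,-0.5,0],[0.05,-0.5,0],[0.05,-0.5,0]]' --rot '[[0,0,0],[0,0,0],[0,0,0],[0,0,0],[0,0,0],[0,0,0]]' --hand '[0,0,0,0,0,0]'

```text
time_s: 61.15
ee_pos: [478.3, -501.1, 253.4]
ee_rot: [-179.5, -0.1, 90.2]
force: [0.0, 0.3, 1.0]
gripper_width: 0.2
gripper_force: 0.0
```

```bash
cat >> h.py <<'E'
def tri(a,ua,b,ub):
    da,db=ray(a,ua),ray(b,ub)
    k=np.linalg.lstsq(np.c_[da,-db],b["C"]-a["C"],rcond=None)[0]
    P,Q=a["C"]+k[0]*da,b["C"]+k[1]*db; return (P+Q)/2,np.linalg.norm(P-Q)
def red(p,lo,hi):
    hsv=cv2.cvtColor(p["pixels"],cv2.COLOR_RGB2HSV)
    m=(((hsv[:,:,0]<5)|(hsv[:,:,0]>174))&(hsv[:,:,1]>190)&(hsv[:,:,2]>60)).astype(np.uint8)
    return [(np.round(cv2.minEnclosingCircle(c)[0],1),round(cv2.minEnclosingCircle(c)[1],1)) for c in cv2.findContours(m,0,2)[0] if lo<cv2.contourArea(c)<hi]
E
python3 - <<'E'
from h import *
s=env.state();print(s["time_s"],s["ee_pos"],s["ee_rot"])
w=grab("wrist");t=grab("top");sc=grab("scene")
for n,p in(("w",w),("t",t),("s",sc)):
    lm(p,"lamp_switch_base",0); lm(p,"lamp_switch",22)
    print(n,red(p,15,5000))
    for r in spotter.trace(p,"lamp_switch_base")[:2]: print(round(r["score"],2),np.round(r["box"]))
save(w,"w11.png")
E
```

```text
61.15 [ 478.27491417 -501.06788243  253.37940393] [-1.79466828e+02 -9.48234199e-02  9.01698128e+01]
lamp_switch_base 0.86 [348. 138.] [ 504.4 -428.4    0. ]Traceback (most recent call last):
  File "<stdin>", line 5, in <module>
  File "h.py", line 24, in lm
    for r in spotter.landmark_of(p,q)[:n]:
             ~~~~~~~~~~~~~~~~~~~^^^^^
ValueError: it knows: blank1_center, blank2_center, blank3_center, blank4_center, brown_knob, dome1_top, dome2_top, dome3_top, dome4_top, lamp_switch_base, rest_seat, rod_center, rod_tail, steady_slot, stock_rack
```

Run:
```python
from h import *
w=grab("wrist");t=grab("top");sc=grab("scene")
for n,p in(("w",w),("t",t),("s",sc)):
    lm(p,"lamp_switch_base",0)
    print(n,red(p,15,5000))
    for r in red(p,15,5000): print(atz(p,r[0],92).round(1))
# dark block pixels in wrist: fit min-area rect
im=w["pixels"].astype(int); r=spotter.trace(w,"lamp_switch_base")[0]; m=r["mask"]&(im.max(2)<110)
ys,xs=np.where(m); rc=cv2.minAreaRect(np.c_[xs,ys].astype(np.float32)); print(r["box"],rc)
P=[atz(w,u,25) for u in cv2.boxPoints(rc)]; print(np.round(P,0))
```

```text
lamp_switch_base 0.59 [349. 136.] [ 505.3 -427.4    0. ]
w [(array([476.5, 399.5]), 26.9), (array([310.5, 142.3]), 15.3)]
[ 638.3 -690.4   92. ]
[ 467.2 -432.9   92. ]
lamp_switch_base 0.95 [491. 256.] [ 503.7 -434.1    0. ]
t [(array([134.5, 284.5]), 7.4), (array([503.1, 268.4]), 6.1), (array([ 85.5, 233.5]), 20.6), (array([ 84., 225.]), 14.2), (array([626.1, 181.3]), 17.8)]
[441.8 330.7  92. ]
[ 465.9 -431.9   92. ]
[549.8 439.6  92. ]
[568.  443.7  92. ]
[ 651.1 -719.8   92. ]
lamp_switch_base 0.7 [205. 181.] [ 502.8 -427.3    0. ]
lamp_switch_base 0.62 [170. 205.] [ 605.9 -433.9    0. ]
s [(array([557.3, 420.6]), 32.1), (array([534.9, 339.6]), 12.1), (array([208.1, 140.2]), 5.6), (array([ 55.5, 124. ]), 38.3)]
[612.5 461.4  92. ]
[501. 371.  92.]
[ 464.3 -434.2   92. ]
[ 635.7 -761.5   92. ]
[343.1, 137.2, 96.0, 55.1] ((349.9085388183594, 137.1768341064453), (50.025489807128906, 67.80496215820312), 83.6598129272461)
[[ 468. -408.   25.]
 [ 535. -401.   25.]
 [ 543. -450.   25.]
 [ 473. -458.   25.]]
```

>>> apply_moves --delta_pos '[[-0.2,0.25,0],[-0.47,0.57,0],[-0.47,0.57,-0.3],[-0.47,0.57,-0.6],[-0.47,0.57,-0.75],[-0.47,0.57,-0.75]]' --rot '[[0,0,0],[0,0,0],[0,0,0],[0,0,0],[0,0,0],[0,0,0]]' --hand '[0,0,0,0,0,0]'

```text
time_s: 62.2
ee_pos: [419.3, -432.0, 159.3]
ee_rot: [-179.1, -0.4, 90.1]
force: [-0.7, -0.4, -0.1]
gripper_width: 0.6
gripper_force: 0.0
```

>>> apply_moves --delta_pos '[[0,0,-0.2],[0,0,-0.5],[0,0,-0.69],[0,0,-0.69],[0,0,-0.69]]' --rot '[[0,0,0],[0,0,0],[0,0,0],[0,0,0],[0,0,0]]' --hand '[0,0,0,0,0]'

```text
time_s: 62.62
ee_pos: [422.0, -434.8, 81.2]
ee_rot: [-179.5, -0.0, 90.1]
force: [0.9, 0.2, 0.8]
gripper_width: 0.6
gripper_force: 0.0
```

Run:
```python
from h import *
sc=grab("scene");t=grab("top")
for b in blanks(sc,48): print("s48",b)
for b in blanks(t,48): print("t48",b)
for p in(sc,t): lm(p,"rod_center",48.5); lm(p,"rod_tail",48.5); lm(p,"rest_seat",48.5)
for X in [(463.5,-227,56)]: u=proj(sc,X); print(u, sc["pixels"][int(u[1]),int(u[0])]); u=proj(t,X); print(u,t["pixels"][int(u[1]),int(u[0])])
# rod brass extent along the rest line in the top view
hsv=cv2.cvtColor(t["pixels"],cv2.COLOR_RGB2HSV)
d=np.array([-.105,.9945,0])
for s in range(-190,191,20):
    u=proj(t,np.array([535,177.5,48.5])+s*d).round().astype(int); print(s,hsv[u[1]-1:u[1]+2,u[0]].tolist()[1],end=" ")
```

```text
s48 (array([504. , -68.7]), (326.7, 238.3), np.float64(32.3), 0.65)
s48 (array([459.9, -60.8]), (343.0, 227.1), np.float64(44.0), 0.84)
s48 (array([ 622.5, -405.1]), (168.5, 200.1), np.float64(44.5), 0.63)
s48 (array([ 463.1, -226.2]), (280.5, 193.5), np.float64(43.6), 0.83)
s48 (array([-429.6,  -28.5]), (544.7, 42.3), np.float64(37.8), 0.7)
s48 (array([-424.3, -100. ]), (520.2, 34.8), np.float64(37.9), 0.71)
rod_center 0.57 [423. 307.] [529.6 173.5  48.5]
rod_tail 0.94 [340. 270.] [5.521e+02 4.000e-01 4.850e+01]
rod_tail 0.72 [206. 181.] [ 532.5 -381.6   48.5]
rest_seat 0.86 [421. 308.] [533.2 172.1  48.5]
rod_center 0.59 [212. 242.] [534.9 178.4  48.5]
rod_tail 0.95 [292. 233.] [553.1   5.5  48.5]
rest_seat 0.91 [212. 241.] [537.7 177.2  48.5]
rest_seat 0.67 [488. 255.] [ 498.9 -413.2   48.5]
rest_seat 0.35 [294. 230.] [558.3   2.1  48.5]
[279.81946997 190.76495457] [89 54 41]
[402.7265974  272.75758293] [74 48 36]
-190 [13, 151, 83] -170 [17, 159, 172] -150 [16, 162, 201] -130 [16, 162, 202] -110 [17, 162, 203] -90 [16, 163, 205] -70 [16, 161, 211] -50 [16, 164, 211] -30 [16, 162, 215] -10 [17, 163, 193] 10 [16, 162, 197] 30 [16, 163, 196] 50 [17, 163, 199] 70 [17, 162, 208] 90 [18, 161, 219] 110 [18, 157, 219] 130 [18, 157, 217] 150 [18, 155, 217] 170 [14, 159, 183] 190 [12, 157, 164]
```

Run:
```python
from h import *
sc=grab("scene");t=grab("top")
for X in [(516,-143.2,56),(463.5,-227,56),(460,-62,56),(536.5,-314,40)]:
    for p in (sc,t):
        u=proj(p,X).round().astype(int); q=p["pixels"][u[1]-14:u[1]+15:4,u[0]-14:u[0]+15:4,0]; print(X); print(q)
```

```text
(516, -143.2, 56)
[[210 216 224 194 181 210 201 189]
 [173 194 174  53 191 200 198 208]
 [ 44  48  76  64  85  88 192 196]
 [163 164  63  64  64  86  79 183]
 [175 133  66  65  66  82  79 193]
 [182 119  60  66  68  68  58 177]
 [118 120 124  47  52  57 227 214]
 [118 125 137 217 232 234 226 207]]
(516, -143.2, 56)
[[145 143 142 145 144 145 145 147]
 [146 145 134 131 104 100 173 145]
 [150 177  63  64  66  61 111 110]
 [154  90  65  64  65  66 117 112]
 [177  68  76  68  65  64 135 107]
 [178 188  76  74  72  65 130 118]
 [141 207 181  36 129 143 108 170]
 [165  90 177 182 161  80 168 147]]
(463.5, -227, 56)
[[196 204 204 198 191 197 187 194]
 [183 183 198 202 205 198 195 196]
 [193 202 179  90  87 157 203 193]
 [202 190  88  87  86  87 170 206]
 [194 179  89  89  88  88  74 188]
 [189 180  51  83  88  71 128 198]
 [115 134 115  48  56  80 229 192]
 [113 130 191 218 232 235 221 186]]
(463.5, -227, 56)
[[157 159 159 172 163 164 165 168]
 [149 133 138 136  97 106 108 178]
 [128 143  71  71  68  85 101 104]
 [197  67  72  68  72  74 107 109]
 [185  70  76  76  72  75 122 109]
 [196 117 
[... 585 characters left out ...]
41 158  77  75  74  74 138 112]
 [175 205 204  56  45 147 119 148]
 [180 152 181 190 177 123 152 186]]
(536.5, -314, 40)
[[167 172 164 166 167 158 172 173]
 [159 163 170 169 167 166 171 159]
 [172 166 159 168 174 172 165 164]
 [162 169 167 214 213 214 169 174]
 [165 145 199 224 235 231 222 169]
 [159 150 206 227 234 235 229 178]
 [ 93 145 196 220 229 235 220 177]
 [101 120 168 199 210 225 199  62]]
(536.5, -314, 40)
[[158 160 162 158 160 162 184 163]
 [159 113 142 135 108 168 183 162]
 [111 180 193 185 164 117  88 139]
 [194 217 217 208 191 162  81 141]
 [188 202 218 217 214 160  95 150]
 [180 209 218 215 197 160  84 148]
 [ 86 182 197 194 176 123 161 158]
 [166  55 151 145 109 163 159 159]]
```

All three blanks and the rod are in place, so I push the lever.

>>> apply_moves --delta_pos '[[0.1,0.02,0],[0.2,0.03,0],[0.3,0.03,0],[0.4,0.04,0],[0.5,0.05,0],[0.6,0.06,0],[0.7,0.07,0],[0.78,0.07,0],[0.78,0.07,0],[0.78,0.07,0]]' --rot '[[0,0,0],[0,0,0],[0,0,0],[0,0,0],[0,0,0],[0,0,0],[0,0,0],[0,0,0],[0,0,0],[0,0,0]]' --hand '[0,0,0,0,0,0,0,0,0,0]'

```text
time_s: 63.95
ee_pos: [515.9, -425.8, 80.5]
ee_rot: [-179.5, -0.0, 90.1]
force: [-0.3, 0.1, 0.5]
gripper_width: 0.9
gripper_force: 0.0
```

Run:
```python
from h import *
s=env.state();print(s["ee_pos"],s["force"])
sc=grab("scene");t=grab("top")
for p in(sc,t):
    for r in red(p,8,400): print(r,atz(p,r[0],92).round(1))
```

```text
[ 515.93576369 -425.8338973    80.46544423] [-0.31156556  0.13486456  0.45641582]
(array([534.9, 339.6]), 12.1) [501. 371.  92.]
(array([186.4, 160. ]), 5.7) [ 539.6 -424.9   92. ]
(array([133. , 284.5]), 7.6) [441.8 333.8  92. ]
(array([ 82.5, 228. ]), 15.3) [561.7 446.7  92. ]
```

>>> apply_moves --delta_pos '[[0.01,0,0],[0.02,0,0],[0.03,0,0],[0.03,0,0]]' --rot '[[0,0,0],[0,0,0],[0,0,0],[0,0,0]]' --hand '[0,0,0,0]'

```text
time_s: 64.38
ee_pos: [518.7, -426.1, 80.9]
ee_rot: [-179.5, -0.0, 90.1]
force: [-0.4, 0.8, 0.3]
gripper_width: 0.7
gripper_force: 0.1
```

>>> apply_moves --delta_pos '[[0.01,0,0],[0.02,0,0],[0.025,0,0],[0.025,0,0]]' --rot '[[0,0,0],[0,0,0],[0,0,0],[0,0,0]]' --hand '[0,0,0,0]'

```text
time_s: 64.72
ee_pos: [520.1, -426.0, 80.6]
ee_rot: [-179.3, -0.1, 90.1]
force: [-5.4, -1.0, 2.0]
gripper_width: 0.8
gripper_force: 2.7
```

Run:
```python
from h import *
s=env.state();print(s["ee_pos"],s["force"])
sc=grab("scene")
for r in red(sc,8,150): print(r,atz(sc,r[0],92).round(1))
```

```text
[ 520.08293519 -425.9512982    80.61182427] [-5.3566897  -0.99900128  1.96770755]
(array([186. , 160.5]), 5.6) [ 541.3 -424.4   92. ]
```

The lever is at its end stop. I back off, rise clear and do a last check.

>>> apply_moves --delta_pos '[[-0.2,0,0],[-0.5,0,0],[-0.6,0,0.2],[-0.6,0,0.5],[-0.6,0,0.9],[-0.6,0,1],[-0.6,0,1]]' --rot '[[0,0,0],[0,0,0],[0,0,0],[0,0,0],[0,0,0],[0,0,0],[0,0,0]]' --hand '[0,0,0,0,0,0,0]'

```text
time_s: 65.35
ee_pos: [452.4, -428.1, 207.1]
ee_rot: [180.0, 0.5, 90.1]
force: [0.3, 0.4, 1.5]
gripper_width: 0.2
gripper_force: 0.0
```

Run:
```python
from h import *
s=env.state();print(s["time_s"],s["ee_pos"],s["force"])
sc=grab("scene");t=grab("top")
for r in red(sc,8,150): print(r,atz(sc,r[0],92).round(1))
for X in [(516,-143.2,56),(463.5,-227,56),(460,-62,56)]:
    for p in (sc,t):
        u=proj(p,X).round().astype(int); print(X,p["pixels"][u[1]-3:u[1]+4:3,u[0]-3:u[0]+4:3,0].ravel())
lm(t,"rod_center",48.5);lm(t,"rod_tail",48.5);lm(sc,"rod_tail",48.5);lm(sc,"brown_knob",0,2)
for b in blanks(sc,48): print("s48",b)
```

```text
65.35 [ 452.37166432 -428.1464437   207.08159857] [0.26791815 0.42161241 1.49527925]
(array([185.8, 160.4]), 5.6) [ 541.3 -425.    92. ]
(516, -143.2, 56) [87 85 87 89 87 86 86 88 89]
(516, -143.2, 56) [71 72 71 73 72 72 75 73 74]
(463.5, -227, 56) [85 85 89 87 89 88 87 89 87]
(463.5, -227, 56) [71 72 70 71 71 71 75 72 70]
(460, -62, 56) [84 85 84 85 87 86 87 86 87]
(460, -62, 56) [72 71 72 74 73 73 76 75 73]
rod_center 0.63 [491. 213.] [ 591.3 -425.8   48.5]
rod_center 0.58 [214. 244.] [531.2 172.8  48.5]
rod_tail 0.64 [401. 277.] [ 455.9 -224.6   48.5]
rod_tail 0.63 [295. 231.] [556.3  -0.   48.5]
rod_tail 0.82 [340. 271.] [554.2   2.5  48.5]
brown_knob 0.63 [168. 202.] [ 601.4 -443.5    0. ]
s48 (array([504. , -68.7]), (326.7, 238.3), np.float64(32.3), 0.65)
s48 (array([459.9, -60.8]), (343.0, 227.1), np.float64(44.0), 0.84)
s48 (array([ 514.9, -143.8]), (294.5, 224.8), np.float64(44.5), 0.85)
s48 (array([ 622.5, -405.1]), (168.5, 200.1), np.float64(44.5), 0.63)
s48 (array([ 463.1, -226.2]), (280.5, 193.5), np.float64(43.6), 0.83)
s48 (array([-430.6,  -29.5]), (544.5, 42.0), np.float64(37.8), 0.69)
```

```bash
python3 -c "
from workcell import env
print(env.job_done())"
```

```text
the job is handed in; nothing more can be done
None
```

The job is handed in: the rod lies in both V notches with its middle about midway, all three blanks on the bench are balanced one to a dome (one was knocked off and put back), and the lamp lever was pushed to its stop last; the hand-in returned no verdict.

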